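# Pack a panel meter into its clamping nest with spacers and hold it clamped

## Robot

A 7-joint arm with a two-finger parallel gripper is mounted at the origin on the work surface. World frame = base frame: x ahead of the robot, y to its left, z up, the work surface at z = 0. Lengths are in m, angles in rad, forces in N, time in s.
With the tool pointing down it reaches from about 0.425 to 0.925 m from the base axis. Payload 6.8 kg.
Tool frame: the origin (TCP) lies on the centre line of the jaws, within the pads' length; the fingertips stand 19 mm ahead of it and the grasp point (between the pads) is the TCP; z points along the fingers, y is the line along which they close (so a half turn about z gives the same grasp; the last joint's range is limited). The gripper opens to 85 mm and grips with 20 to 120 N. Pads are 22 mm wide; open, the fingers measure 114 mm over their backs; the gripper's body (76 mm by 85 mm) begins 54 mm behind the grasp point. The pads swing forward as they close: fully open they stand 13 mm farther back than shut.
Start: joints at [-1.345, 0.477, 0.022, 1.555, -0.011, 1.109, -0.083], TCP at [0.221, 0.638, 0.25] pointing down, gripper open.
Joint ranges: [-2.96, 2.96], [-0.34, 2.1], [-1.41, 1.46], [0.24, 2.44], [-1.37, 4.51], [0.17, 1.92], [-2.96, 2.96]. Speed limits (rad/s): [2.39, 2.39, 3.14, 3.14, 3.14, 3.14, 3.14].

## Interface

Orientations are given as a rotation vector (axis times angle).
In Python, from bench import r gives the robot as it stands. The module is installed in compiled form; this text tells all that it offers.
- The arm moves only by the tool arm_command, never from a script. Its argument "rows" is a list of rows, each an object of numbers: "fingers": the opening, from -1 (shut) to 1 (fully open); "x", "y", "z": the shift along the tool's x, y, z in m; "ax", "ay", "az": the turn, a rotation vector about the tool's x, y, z in degrees. In form: [{"fingers": .., "x": .., "y": .., "z": .., "ax": .., "ay": .., "az": ..}, ...]. A call has 1 to 10 rows; each row shifts and turns the commanded pose from where the row before left it, along the tool's axes as they then stand; what a row does not reach is not made up. A row lasts 1/12 s, in which the tool goes at most 41.7 mm and 7.16 degrees, less where a joint would pass 70% of its speed; a pose out of reach is approached as far as the arm can. A call is refused whole if a number of a shift passes 0.0417 or a number of a turn 7.16, either way. A call with a gripper value outside its range is refused whole. The fingers move at their own pace and stop on an object; "grip_force" is the grip in N (left out, the last holds). Time passes only in rows, so rows that do not move let the fingers close. It gives the time, the measured TCP pose, the force, the opening and the grip force at its end, in the units of the state.
- r.get_obs(): the state, without advancing time (a new reading comes with each control period).
- r.grab_frame(name): name is "side" or "top" or "wrist"; returns a dict with "frame" (420x560x3 uint8, red, green, blue), "depth" (420x560 float32, m along the optical axis (not along the pixel's ray), 0 where there is no reading), "K" (3x3 intrinsics, pixels), "world_from_camera" (4x4, takes a point from camera to world coordinates). Camera axes: x right, y down, z forward; pixel columns grow to the right and rows downward; lengths in m; the calibration is good to about 2 mm. The wrist camera is an equidistant fisheye: a pixel r from the principal point sees the ray r / f radians off the axis. A picture is of the moment at which its call begins.
- r.hand_in(): hands the job in; it is judged then, once.
The state is a dict: "clock": time; "joints": joint angles; "qvel": joint speeds; "tau": joint torques, N m; "tcp_pos": TCP position; "orientation": TCP orientation; "contact_force": force on the tool from outside, world axes, zero at the start; "moment": the same for the moment, N m; "grip_width": finger opening in m; "gripper_force": force on a finger pad.
Only numpy, scipy, OpenCV 4.12 (cv2) and the standard library are available. Lean on these libraries where they do the work, as an engineer would, in place of code of your own. Each camera call takes 0.05 s, during which the arm holds its last target. There are 200 camera calls.

## Task

The panel meter lies in the clamping nest, but the gap between it and the sprung pusher is too wide for the pusher's short stroke. Stand spacers from the rack upright in the gap, side by side, one after another, until the pusher can reach the stack; then gently push the pusher's handle towards the meter until the stack is squeezed against the meter and the end stop and the pusher's sprung nose is pressed back about half-way (4 mm), and finish while still holding it there. Leave unused spacers standing in the rack, and everything else on the bench alone.

Things in the scene. Friction and masses are not known exactly. Their poses are not given: they have to be found in the camera images.
- nest: clamping nest fixed to the bench: aluminium plate 80 mm (its x) by 250 mm (its y) by 10 mm, origin at the centre of its underside, so its floor is at z = 10 mm. Along its y lie, from +y to -y: the end stop, the meter, the gap, the sprung pusher. Two steel rails 46 mm apart inside (at x = -23 and +23 mm, 12 mm high above the floor) run from y = -18 to y = +105 mm and guide meter and spacers.
- stop: steel end stop fixed on the nest floor, 66 x 16 x 28 mm high, origin at the centre of its underside; the meter's +y end rests against its -y face (nest y = 105 mm)
- meter: small white panel meter with a cream dial, lying dial up in the nest against the stop: 43 mm (x) by 64 mm (y) by 28 mm high, about 0.12 kg, loose; origin at the centre of its underside (at nest y = 73 mm), axes parallel to the nest's, so the face that looks at the gap is at nest y = 41 mm
- pusher_base: grey guide block of the pusher, fixed on the nest floor, 56 x 40 x 28 mm high, origin at the centre of its underside, axes parallel to the nest's; it sits at a different place along the nest's y each time. It carries the pusher (with black handle) and the nose. Its front face is 20 mm towards +y from the origin
- pusher (a joint): travel of the pusher towards the meter (nest +y), 0 (back, where a weak return spring of 1 to 3 N keeps it) to 0.020 m (end of its stroke, a hard stop). If it reaches 0.020 without the nose being pressed back some millimetres, another spacer is needed. Let go, it springs back
- nose (a joint): how far the sprung nose is pressed back into the pusher, 0 to 0.008 m; about 1.5 N at 0 rising by 1.5 N per mm: it shows the squeeze on the stack (7.5 N at 4 mm, half-way)
- handle_top (a point): centre of the top face of the pusher's black upright handle: 30 mm wide (nest x), 14 mm thick (nest y), 71 mm high down from here, standing 56 mm behind (-y of) the guide block's origin and moving with the pusher; when the pusher is back there are 29 mm between it and the guide block, which is 38 mm high above the bench
- nose_face (a point): centre of the flat front face of the pusher's steel nose, 34 mm wide and 24 mm high (centre 24 mm above the bench), that looks at the meter; 50 mm in front (+y) of the guide block's origin when the pusher is back. From here to the meter's face the gap is 33 to 49 mm at the start
- rack: wooden spacer rack fixed to the bench, 60 mm (its x) by 166 mm (its y), with four slots 15 mm wide and 10 mm deep across it at y = -54, -18, 18, 54 mm; origin at the centre of its underside, slot floors at z = 8 mm
- spacer0: brown phenolic spacer plate, all four alike, 12 mm thick (its y): a lower part 40 mm wide (its x) and 30 mm high, and on it a grip tab 24 mm wide and 30 mm high, 60 mm high in all, 30 g. Origin: centre of its underside, z up. At the start it stands in a slot of the rack with its x along the rack's x
- spacer1: brown phenolic spacer plate, all four alike, 12 mm thick (its y): a lower part 40 mm wide (its x) and 30 mm high, and on it a grip tab 24 mm wide and 30 mm high, 60 mm high in all, 30 g. Origin: centre of its underside, z up. At the start it stands in a slot of the rack with its x along the rack's x
- spacer2: brown phenolic spacer plate, all four alike, 12 mm thick (its y): a lower part 40 mm wide (its x) and 30 mm high, and on it a grip tab 24 mm wide and 30 mm high, 60 mm high in all, 30 g. Origin: centre of its underside, z up. At the start it stands in a slot of the rack with its x along the rack's x
- spacer3: brown phenolic spacer plate, all four alike, 12 mm thick (its y): a lower part 40 mm wide (its x) and 30 mm high, and on it a grip tab 24 mm wide and 30 mm high, 60 mm high in all, 30 g. Origin: centre of its underside, z up. At the start it stands in a slot of the rack with its x along the rack's x
- meter_a: bystander: panel meter standing upright, 86 mm wide, 70 mm high; leave alone
- meter_b: bystander: panel meter like meter_a; leave alone
- meter_c: bystander: panel meter like meter_a; leave alone
- screwdriver: bystander: screwdriver lying on the bench; leave alone
- marker: bystander: red pencil 125 mm long; leave alone
- washer: bystander: steel ring, 32 mm across, 6 mm high; leave alone
- terminal: bystander: small terminal block 30 x 50 mm, 36 mm high; leave alone
Things that resemble listed ones, but are neither listed nor needed, are in the scene too. Leave any blue or purple look-alike of the spacer0 alone. What is shaped like the meter but turquoise is not meant.

How it is judged:
At the end, for the whole second after the job is handed in: Robot holds the pusher still; the meter, flat in place, is pressed on the stop with over 1 N, the nose is back 2 to 7 mm. Every spacer stands on the nest floor in the gap (upright within 0.12 rad, square within 0.2 rad) or in the rack. Robot touches no meter or spacer (contact force between meter and stop above 1 N and value of joint nose between 0.002 and 0.007 m and (contact force between pusher_base and the fingers above 2 N or contact force between pusher_base and the arm above 2 N) and velocity of joint pusher between -0.01 and 0.01 m/s and angle between meter's own z axis and vertical below 0.1 rad and z of meter in the frame of nest between 0.006 and 0.014 m and y of meter in the frame of nest between 0.068 and 0.077 m and contact force between each of meter, spacer0, spacer1, spacer2, spacer3 and the arm below 0.5 N and contact force between each of meter, spacer0, spacer1, spacer2, spacer3 and the fingers below 0.5 N and ((x of spacer0 in the frame of nest between -0.008 and 0.008 m and y of spacer0 in the frame of nest between -0.012 and 0.045 m and z of spacer0 in the frame of nest between 0.006 and 0.014 m and angle between spacer0's own z axis and vertical below 0.12 rad and angle between the y axis of spacer0 and the y axis of nest, either way round below 0.2 rad) or (x of spacer0 in the frame of rack between -0.02 and 0.02 m and y of spacer0 in the frame of rack between -0.07 and 0.07 m and z of spacer0 in the frame of rack between 0.004 and 0.013 m and angle between spacer0's own z axis and vertical below 0.2 rad)) and ((x of spacer1 in the frame of nest between -0.008 and 0.008 m and y of spacer1 in the frame of nest between -0.012 and 0.045 m and z of spacer1 in the frame of nest between 0.006 and 0.014 m and angle between spacer1's own z axis and vertical below 0.12 rad and angle between the y axis of spacer1 and the y axis of nest, either way round below 0.2 rad) or (x of spacer1 in the frame of rack between -0.02 and 0.02 m and y of spacer1 in the frame of rack between -0.07 and 0.07 m and z of spacer1 in the frame of rack between 0.004 and 0.013 m and angle between spacer1's own z axis and vertical below 0.2 rad)) and ((x of spacer2 in the frame of nest between -0.008 and 0.008 m and y of spacer2 in the frame of nest between -0.012 and 0.045 m and z of spacer2 in the frame of nest between 0.006 and 0.014 m and angle between spacer2's own z axis and vertical below 0.12 rad and angle between the y axis of spacer2 and the y axis of nest, either way round below 0.2 rad) or (x of spacer2 in the frame of rack between -0.02 and 0.02 m and y of spacer2 in the frame of rack between -0.07 and 0.07 m and z of spacer2 in the frame of rack between 0.004 and 0.013 m and angle between spacer2's own z axis and vertical below 0.2 rad)) and ((x of spacer3 in the frame of nest between -0.008 and 0.008 m and y of spacer3 in the frame of nest between -0.012 and 0.045 m and z of spacer3 in the frame of nest between 0.006 and 0.014 m and angle between spacer3's own z axis and vertical below 0.12 rad and angle between the y axis of spacer3 and the y axis of nest, either way round below 0.2 rad) or (x of spacer3 in the frame of rack between -0.02 and 0.02 m and y of spacer3 in the frame of rack between -0.07 and 0.07 m and z of spacer3 in the frame of rack between 0.004 and 0.013 m and angle between spacer3's own z axis and vertical below 0.2 rad))); the arm keeps its last pose, push and grip.
It fails at once if the meter is crushed: more than 40 N against the end stop (contact force between meter and stop above 40 N).
It fails at once if a bystander is moved by more than 30 mm (distance of any of meter_a, meter_b, meter_c, screwdriver, marker, washer, terminal from where it was at the start of the episode above 0.03 m).
It also fails if it takes over 72 s, if anything falls off the work surface, if the arm or the gripper's body presses on something with over 40 N, if the wrist force passes 120 N, or if a joint passes its speed limit or range.

## Working session

There is one attempt and no reset: what is moved stays moved. The work goes in short steps, Python scripts to look and compute and a tool call to move; the robot and the scene stay as the last step left them, time stands still between calls to the robot, and variables do not carry over. Pictures are saved under pics/ and viewed, at most 10 in all, crops included, and the job is handed in when it is done.

Besides the shell and the picture viewer there is one more tool, called after "Emit:" as name(argument=value, ...) on one line, values as JSON. arm_command: Moves the arm, as the interface text tells. Its arguments: {"type":"object","properties":{"rows":{"type":"array"},"grip_force":{"type":"number"}},"required":["rows"]}

```bash
mkdir -p pics; cat > h.py <<'E'
import numpy as np, cv2
from bench import r
from scipy.spatial.transform import Rotation as R
def grab(n):
    d=r.grab_frame(n); np.savez(f'{n}.npz',**d); return d
def load(n): return dict(np.load(f'{n}.npz'))
def save(d,p,crop=None,s=1):
    im=d['frame'][:,:,::-1]
    if crop: x0,y0,x1,y1=crop; im=im[y0:y1,x0:x1]
    cv2.imwrite(p,cv2.resize(im,None,fx=s,fy=s,interpolation=cv2.INTER_CUBIC))
def pts(d):
    "world point for every pixel from depth (pinhole cams)"
    h,w=d['depth'].shape; u,v=np.meshgrid(np.arange(w),np.arange(h)); K=d['K']; z=d['depth']
    P=np.stack([(u-K[0,2])/K[0,0]*z,(v-K[1,2])/K[1,1]*z,z],-1); T=d['world_from_camera']
    return P@T[:3,:3].T+T[:3,3]
def ray(d,u,v,fish=False):
    K=d['K']; x=(np.array(u,float)-K[0,2])/K[0,0]; y=(np.array(v,float)-K[1,2])/K[1,1]
    if fish:
        t=np.hypot(x,y)+1e-12; D=np.stack([x/t*np.sin(t),y/t*np.sin(t),np.cos(t)],-1)
    else: D=np.stack([x,y,np.ones_like(x)],-1)
    T=d['world_from_camera']; return T[:3,3],D@T[:3,:3].T
def onplane(d,u,v,z,fish=False):
    o,D=ray(d,u,v,fish); return o+D*((z-o[2])/D[...,2])[...,None]
E
python3 - <<'E'
from h import *
o=r.get_obs(); print({k:np.round(v,3) for k,v in o.items()})
ims=[]
for n in ['top','side','wrist']:
    d=grab(n); print(n,d['K'].round(1).tolist(),d['world_from_camera'].round(3).tolist()); save(d,f'pics/{n}0.png',s=1.4)
E
```

```text
{'clock': np.float64(0.0), 'joints': array([-1.345,  0.478,  0.022,  1.556, -0.011,  1.109, -0.083]), 'qvel': array([-0.002, -0.001,  0.   ,  0.002,  0.   , -0.   , -0.   ]), 'tau': array([-0.0000e+00, -5.9644e+01,  1.6080e+00, -2.8121e+01,  1.2000e-02,
        9.0000e-03, -0.0000e+00]), 'tcp_pos': array([0.221, 0.637, 0.249]), 'orientation': array([-5.220e-01, -3.098e+00,  3.000e-03]), 'contact_force': array([-0.135,  0.349, -0.001]), 'moment': array([0.039, 0.001, 0.037]), 'gripper_force': np.float64(0.0), 'grip_width': np.float64(0.086)}
top [[533.4, 0.0, 276.3], [0.0, 533.4, 214.3], [0.0, 0.0, 1.0]] [[-0.007, -0.999, 0.053, 0.457], [-1.0, 0.008, 0.014, 0.04], [-0.015, -0.053, -0.998, 1.283], [0.0, 0.0, 0.0, 1.0]]
side [[391.3, 0.0, 282.7], [0.0, 391.3, 214.9], [0.0, 0.0, 1.0]] [[0.965, -0.149, 0.214, 0.341], [-0.261, -0.577, 0.774, -0.633], [0.008, -0.803, -0.596, 0.612], [0.0, 0.0, 0.0, 1.0]]
wrist [[325.2, 0.0, 288.4], [0.0, 325.2, 205.0], [0.0, 0.0, 1.0]] [[0.328, 0.902, 0.282, 0.149], [0.945, -0.312, -0.099, 0.662], [-0.002, 0.299, -0.954, 0.373], [0.0, 0.0, 0.0, 1.0]]
```

View pics/top0.png

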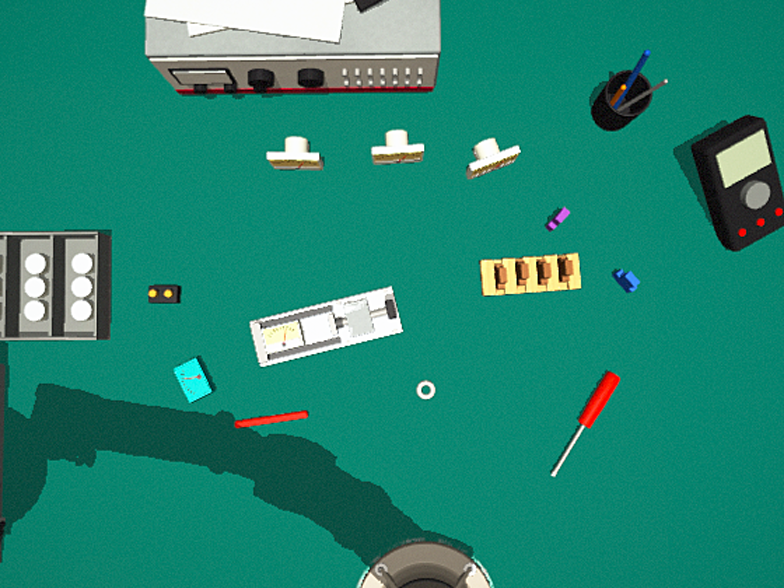

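View pics/side0.png

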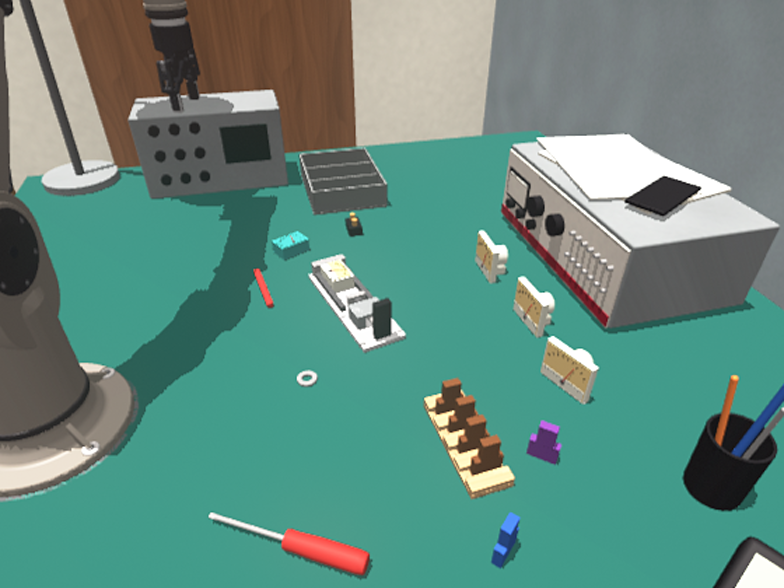

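Top view (at 1.4× scale): brown spacers in the rack are at (502,275), (523,271), (545,271) and (567,269). The blue look-alike is at (627,280) and the purple one at (558,218). The nest is at (325,325), with the white meter at (283,335) and the handle at (390,308). The turquoise look-alike meter is at (193,380). I choose the four brown plates in the wooden rack and the white meter in the nest.

```bash
python3 - <<'E'
from h import *
d=load('top'); P=pts(d); hsv=cv2.cvtColor(d['frame'],cv2.COLOR_RGB2HSV)
s=load('side'); Ps=pts(s); hs=cv2.cvtColor(s['frame'],cv2.COLOR_RGB2HSV)
def brown(h): return cv2.inRange(h,(3,90,30),(16,255,160))
for nm,h,Q,roi in [('top',hsv,P,(335,170,425,220)),('side',hs,Ps,(290,260,380,360))]:
    m=brown(h); mm=np.zeros_like(m); x0,y0,x1,y1=roi; mm[y0:y1,x0:x1]=m[y0:y1,x0:x1]
    n,l,st,c=cv2.connectedComponentsWithStats(mm)
    for i in range(1,n):
        if st[i,4]<15: continue
        q=Q[(l==i)]; zt=np.percentile(q[:,2],95); t=q[q[:,2]>zt-0.006]
        print(nm,st[i].tolist(),'ztop',zt.round(4),'top ctr',t.mean(0).round(4),((t.max(0)+t.min(0))/2).round(4),len(t))
# wood rack
m=cv2.inRange(hsv,(15,60,140),(30,255,255)); m[:, :335]=0;m[:, 425:]=0;m[:170]=0;m[220:]=0
ys,xs=np.nonzero(m); w=onplane(d,xs,ys,0.018); print('rack z',np.percentile(P[m>0][:,2],[10,50,90]),cv2.minAreaRect(w[:,:2].astype(np.float32)))
# nest plate: not green, region
roi=np.zeros(m.shape,np.uint8); roi[200:266,172:296]=1
ng=(cv2.inRange(hsv,(70,60,0),(95,255,255))==0)&(roi>0)
q=P[ng]; 
for lo,hi in [(0.006,0.014),(0.018,0.026),(0.034,0.042),(0.06,0.09)]:
    t=q[(q[:,2]>lo)&(q[:,2]<hi)]; print(lo,len(t),t[:,2].mean().round(4),cv2.minAreaRect(t[:,:2].astype(np.float32)),t.mean(0).round(4))
save(d,'pics/nest.png',(165,195,305,270),5.5)
E
```

```text
top [398, 184, 9, 18, 75] ztop 0.0668 top ctr [ 0.571  -0.2348  0.0649] [ 0.5729 -0.2366  0.0651] 12
top [368, 186, 8, 18, 64] ztop 0.0637 top ctr [ 0.5679 -0.1624  0.0635] [ 0.5679 -0.1625  0.0634] 6
top [383, 186, 9, 17, 69] ztop 0.0654 top ctr [ 0.5649 -0.1997  0.0646] [ 0.5677 -0.2016  0.065 ] 11
top [353, 189, 8, 18, 60] ztop 0.1299 top ctr [0.4574 0.0396 1.2833] [0.4574 0.0396 1.2833] 3
side [305, 274, 54, 65, 1232] ztop 0.0674 top ctr [ 0.5563 -0.2087  0.0866] [ 0.4623 -0.3827  0.3367] 184
side [333, 343, 34, 13, 111] ztop 0.015 top ctr [ 0.5641 -0.2705  0.0213] [ 0.4704 -0.4432  0.3105] 67
rack z [0.00709093 0.01665848 0.02135705] ((0.56685471534729, -0.18522751331329346), (0.06156475096940994, 0.16705259680747986), 3.619241237640381)
0.006 1376 0.0096 ((0.48086434602737427, 0.16215860843658447), (0.07909927517175674, 0.24938131868839264), 13.608810424804688) [0.4865 0.1375 0.0096]
0.018 401 0.0216 ((0.48119568824768066, 0.16092675924301147), (0.06570708006620407, 0.21327972412109375), 13.602873802185059) [0.4713 0.1967 0.0216]
0.034 1040 0.0377 ((0.4820643961429596, 0.16394585371017456), (0.06609667092561722, 0.23764070868492126), 14.420190811157227) [0.474  0.1902 0.0377]
0.06 85 0.0841 ((0.5071303844451904, 0.0512845516204834), (0.030014637857675552, 0.013663427904248238), 13.553546905517578) [0.5069 0.0512 0.0841]
```

View pics/nest.png

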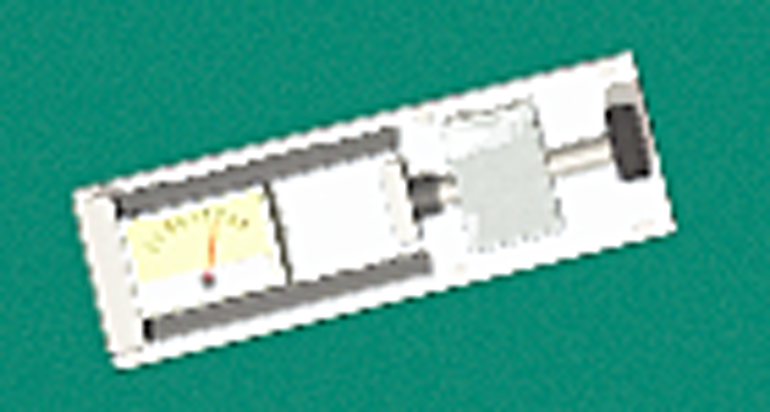

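Emit:
arm_command(rows=[{"az":6.73,"fingers":0},{"az":6.73,"fingers":0},{"az":6.73,"fingers":0},{"az":6.73,"fingers":0},{"az":6.73,"fingers":0},{"az":6.73,"fingers":0},{"az":6.73,"fingers":0},{"az":6.73,"fingers":0},{"az":6.73,"fingers":0},{"az":6.73,"fingers":0}])

```text
validation failed for argument at $.ro...
```

Emit:
arm_command(rows=[{"x":-0.022,"y":0.02,"z":0.003,"fingers":0},{"x":-0.022,"y":0.02,"z":0.003,"fingers":0},{"x":-0.022,"y":0.02,"z":0.003,"fingers":0},{"x":-0.022,"y":0.02,"z":0.003,"fingers":0},{"x":-0.022,"y":0.02,"z":0.003,"fingers":0},{"x":-0.022,"y":0.02,"z":0.003,"fingers":0},{"x":-0.022,"y":0.02,"z":0.003,"fingers":0},{"x":-0.022,"y":0.02,"z":0.003,"fingers":0},{"x":-0.022,"y":0.02,"z":0.003,"fingers":0},{"x":-0.022,"y":0.02,"z":0.003,"fingers":0}])

```text
validation failed for argument at $.ro...
```

Emit:
arm_command(rows=[{"x":-0.03,"y":0.0047,"z":0.003,"fingers":0},{"x":-0.03,"y":0.0047,"z":0.003,"fingers":0},{"x":-0.03,"y":0.0047,"z":0.003,"fingers":0},{"x":-0.03,"y":0.0047,"z":0.003,"fingers":0},{"x":-0.03,"y":0.0047,"z":0.003,"fingers":0},{"x":-0.03,"y":0.0047,"z":0.003,"fingers":0},{"x":-0.03,"y":0.0047,"z":0.003,"fingers":0},{"x":-0.03,"y":0.0047,"z":0.003,"fingers":0},{"x":-0.03,"y":0.0047,"z":0.003,"fingers":0},{"x":-0.03,"y":0.0047,"z":0.003,"fingers":0}])

```text
validation failed for argument at $.ro...
```

Emit:
arm_command(rows=[{"x":-0.03,"y":0.0047,"z":0.003,"fingers":0},{"x":-0.03,"y":0.0047,"z":0.003,"fingers":0},{"x":-0.03,"y":0.0047,"z":0.003,"fingers":0},{"x":-0.03,"y":0.0047,"z":0.003,"fingers":0},{"x":-0.03,"y":0.0047,"z":0.003,"fingers":0},{"x":-0.03,"y":0.0047,"z":0.003,"fingers":0},{"x":-0.03,"y":0.0047,"z":0.003,"fingers":0},{"x":-0.03,"y":0.0047,"z":0.003,"fingers":0},{"x":-0.03,"y":0.0047,"z":0.003,"fingers":0},{"fingers":0}])

```text
validation failed for argument at $.ro...
```

```bash
cat >> h.py <<'E'
def tool():
    o=r.get_obs(); return np.array(o['tcp_pos']),R.from_rotvec(o['orientation']).as_matrix()
def togo(p,yaw):
    "shift in tool axes to p and az (deg) so that tool y points at world angle yaw"
    t,M=tool(); a=np.degrees(np.arctan2(M[1,1],M[0,1])); 
    print('tcp',t.round(4),'yaw',a.round(2),'tilt',np.degrees(np.arccos(-M[2,2])).round(2),'shift',(M.T@(np.array(p)-t)).round(4),'az',round((a-yaw+90)%180-90,2))
E
python3 - <<'E'
from h import *
togo([.567,-.17,.16],3.6)
d=grab('wrist'); save(d,'pics/w1.png',s=1.4)
E
```

```text
tcp [0.221  0.6374 0.2496] yaw 70.87 tilt 0.08 shift [-0.5914 -0.6493  0.0905] az 67.27
```

View pics/w1.png

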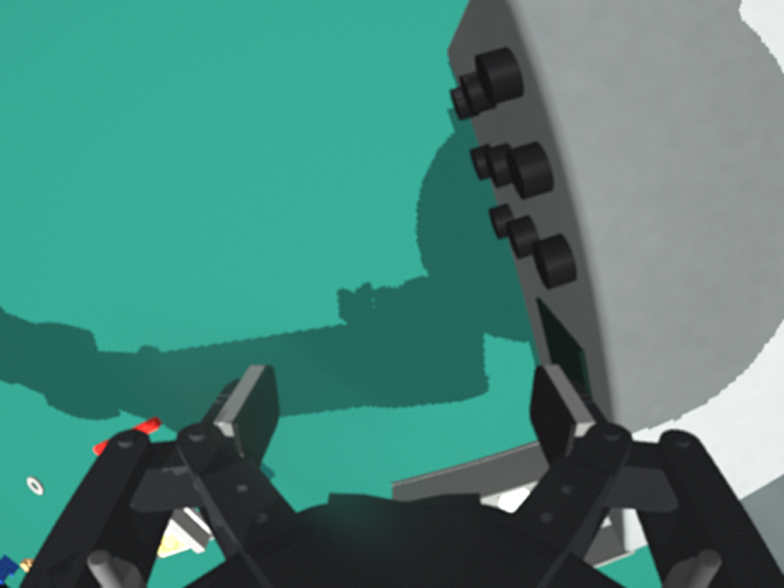

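The picture shows the fingers (240,400) and (560,400), with a grey instrument close by on the right (540,200). I'll move away from it before turning. The refusal probably means every key has to be given in each row.

Emit:
arm_command(rows=[{"fingers":0,"x":-0.026,"y":-0.026,"z":0.003,"ax":0,"ay":0,"az":0},{"fingers":0,"x":-0.026,"y":-0.026,"z":0.003,"ax":0,"ay":0,"az":0},{"fingers":0,"x":-0.026,"y":-0.026,"z":0.003,"ax":0,"ay":0,"az":0},{"fingers":0,"x":-0.026,"y":-0.026,"z":0.003,"ax":0,"ay":0,"az":0},{"fingers":0,"x":-0.026,"y":-0.026,"z":0.003,"ax":0,"ay":0,"az":0},{"fingers":0,"x":-0.026,"y":-0.026,"z":0.003,"ax":0,"ay":0,"az":0},{"fingers":0,"x":0,"y":0,"z":0,"ax":0,"ay":0,"az":6.7},{"fingers":0,"x":0,"y":0,"z":0,"ax":0,"ay":0,"az":6.7},{"fingers":0,"x":0,"y":0,"z":0,"ax":0,"ay":0,"az":6.7},{"fingers":0,"x":0,"y":0,"z":0,"ax":0,"ay":0,"az":6.7}])

```text
clock: 1.03
tcp_pos: [0.3176, 0.4389, 0.2323]
orientation: [-1.235, -2.889, 0.0]
contact_force: [-0.8, 0.0, 0.4]
grip_width: 0.0425
gripper_force: 0.0
```

Emit:
arm_command(rows=[{"fingers":0,"x":0,"y":0,"z":0,"ax":0,"ay":0,"az":6.75},{"fingers":0,"x":0,"y":0,"z":0,"ax":0,"ay":0,"az":6.75},{"fingers":0,"x":0,"y":0,"z":0,"ax":0,"ay":0,"az":6.75},{"fingers":0,"x":0,"y":0,"z":0,"ax":0,"ay":0,"az":6.75},{"fingers":0,"x":0,"y":0,"z":0,"ax":0,"ay":0,"az":6.75},{"fingers":0,"x":0,"y":0,"z":0,"ax":0,"ay":0,"az":6.75},{"fingers":0,"x":-0.02,"y":0.02,"z":0.003,"ax":0,"ay":0,"az":0},{"fingers":0,"x":-0.03,"y":0.02,"z":0.003,"ax":0,"ay":0,"az":0},{"fingers":0,"x":-0.03,"y":0.02,"z":0.003,"ax":0,"ay":0,"az":0},{"fingers":0,"x":-0.03,"y":0.02,"z":0.003,"ax":0,"ay":0,"az":0}])

```text
clock: 1.87
tcp_pos: [0.4047, 0.3334, 0.2202]
orientation: [2.15, 2.291, 0.0]
contact_force: [0.8, 0.1, -0.3]
grip_width: 0.0428
gripper_force: 0.0
```

Emit:
arm_command(rows=[{"fingers":0,"x":-0.032,"y":0.0085,"z":0.004,"ax":0,"ay":0,"az":0},{"fingers":0,"x":-0.032,"y":0.0085,"z":0.004,"ax":0,"ay":0,"az":0},{"fingers":0,"x":-0.032,"y":0.0085,"z":0.004,"ax":0,"ay":0,"az":0},{"fingers":0,"x":-0.032,"y":0.0085,"z":0.004,"ax":0,"ay":0,"az":0},{"fingers":0,"x":-0.032,"y":0.0085,"z":0.004,"ax":0,"ay":0,"az":0},{"fingers":0,"x":-0.032,"y":0.0085,"z":0.004,"ax":0,"ay":0,"az":0},{"fingers":0,"x":-0.032,"y":0.0085,"z":0.004,"ax":0,"ay":0,"az":0},{"fingers":0,"x":-0.032,"y":0.0085,"z":0.004,"ax":0,"ay":0,"az":0},{"fingers":0,"x":-0.032,"y":0.0085,"z":0.004,"ax":0,"ay":0,"az":0},{"fingers":0,"x":-0.032,"y":0.0085,"z":0.004,"ax":0,"ay":0,"az":0}])

```text
clock: 2.7
tcp_pos: [0.5092, 0.0189, 0.1802]
orientation: [2.151, 2.29, 0.001]
contact_force: [1.3, 0.7, 0.6]
grip_width: 0.0426
gripper_force: 0.0
```

```bash
python3 - <<'E'
from h import *
togo([.567,-.17,.16],3.6)
E
```

```text
tcp [0.5092 0.0189 0.1802] yaw 3.59 tilt 0.02 shift [-0.1922  0.0459  0.0202] az -0.01
```

Emit:
arm_command(rows=[{"fingers":0,"x":-0.032,"y":0.0075,"z":0.003,"ax":0,"ay":0,"az":0},{"fingers":0,"x":-0.032,"y":0.0075,"z":0.003,"ax":0,"ay":0,"az":0},{"fingers":0,"x":-0.032,"y":0.0075,"z":0.003,"ax":0,"ay":0,"az":0},{"fingers":0,"x":-0.032,"y":0.0075,"z":0.003,"ax":0,"ay":0,"az":0},{"fingers":0,"x":-0.032,"y":0.0075,"z":0.003,"ax":0,"ay":0,"az":0},{"fingers":0,"x":-0.032,"y":0.0075,"z":0.003,"ax":0,"ay":0,"az":0},{"fingers":0,"x":0,"y":0,"z":0,"ax":0,"ay":0,"az":0},{"fingers":0,"x":0,"y":0,"z":0,"ax":0,"ay":0,"az":0}])

```text
clock: 3.37
tcp_pos: [0.5655, -0.1709, 0.162]
orientation: [2.156, 2.285, -0.002]
contact_force: [-0.4, 1.9, -0.8]
grip_width: 0.0433
gripper_force: 0.0
```

```bash
python3 - <<'E'
from h import *
togo([.567,-.17,.16],3.6)
d=grab('wrist'); save(d,'pics/w2.png',s=1.4)
E
```

```text
tcp [ 0.5655 -0.1709  0.162 ] yaw 3.34 tilt 0.07 shift [0.0008 0.0016 0.002 ] az -0.26
```

View pics/w2.png

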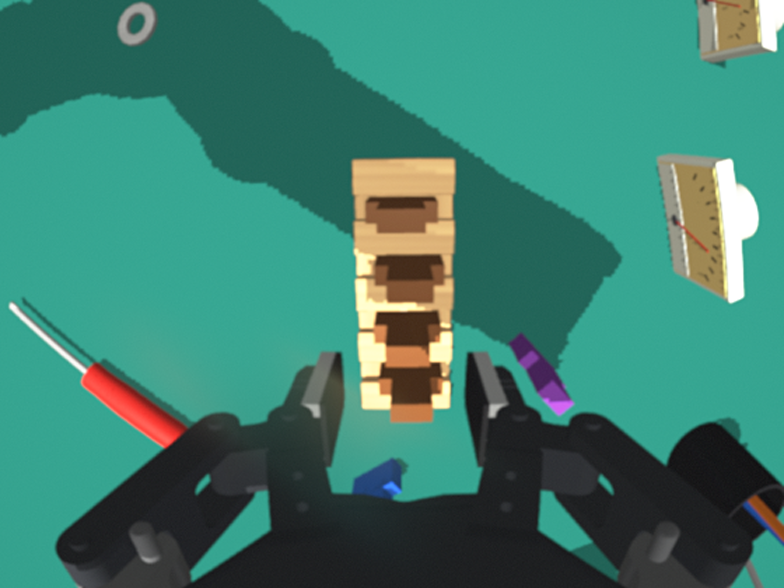

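```bash
cat >> h.py <<'E'
def fpts(d):
    h,w=d['depth'].shape; u,v=np.meshgrid(np.arange(w),np.arange(h)); o,D=ray(d,u,v,True)
    c=D@d['world_from_camera'][:3,2]; return o+D*(d['depth']/c)[...,None]
E
python3 - <<'E'
from h import *
d=load('wrist'); P=fpts(d); hsv=cv2.cvtColor(d['frame'],cv2.COLOR_RGB2HSV)
m=(P[...,2]>0.062)&(P[...,2]<0.074)&(cv2.inRange(hsv,(0,80,30),(20,255,255))>0); m[:, :240]=0; m[:,340:]=0; m[305:]=0
n,l,st,c=cv2.connectedComponentsWithStats(m.astype(np.uint8))
for i in range(1,n):
    if st[i,4]<40: continue
    ys,xs=np.nonzero(l==i); z=np.median(P[l==i][:,2]); w=onplane(d,xs,ys,z,True); print(st[i].tolist(),z.round(4),cv2.minAreaRect(w[:,:2].astype(np.float32)),w.mean(0).round(4))
# ray consistency with top view for 2nd view height
ys,xs=np.nonzero(cv2.inRange(hsv,(14,60,140),(30,255,255))&np.uint8(255*((P[...,2]>.012)&(P[...,2]<.024))))
w=onplane(d,xs,ys,.018,True); print('rack',cv2.minAreaRect(w[(w[:,1]>-.3)&(w[:,1]<-.08),:2].astype(np.float32)))
t=load('top'); ht=cv2.cvtColor(t['frame'],cv2.COLOR_RGB2HSV)
E
```

```text
[269, 148, 35, 19, 659] 0.0677 ((0.5618287324905396, -0.12899062037467957), (0.02310050278902054, 0.012378813698887825), 3.288832664489746) [ 0.5619 -0.129   0.0677]
[276, 198, 34, 19, 634] 0.0676 ((0.5684381723403931, -0.16415055096149445), (0.02341466210782528, 0.013302477076649666), 3.3178229331970215) [ 0.5684 -0.164   0.0676]
[275, 243, 32, 19, 561] 0.0674 ((0.5691567063331604, -0.1992737203836441), (0.023246340453624725, 0.014882960356771946), 3.276939868927002) [ 0.5692 -0.1997  0.0674]
[279, 284, 30, 18, 479] 0.0676 ((0.5735381245613098, -0.235014408826828), (0.02313213050365448, 0.015845363959670067), 4.927770614624023) [ 0.5736 -0.2352  0.0676]
rack ((0.6517171859741211, -0.1742887645959854), (0.23410743474960327, 0.16583222150802612), 5.50555944442749)
```

The close view shows four brown spacers in the rack, with tab tops at about (402,222), (408,290), (408,357) and (411,412). The purple look-alike is at (540,375) and the blue one at (380,480). I'll grip the +y-most spacer.

Emit:
arm_command(rows=[{"fingers":0,"x":0.0206,"y":-0.0005,"z":0.01,"ax":0,"ay":0,"az":0},{"fingers":0,"x":0.0205,"y":-0.0005,"z":0.012,"ax":0,"ay":0,"az":0},{"fingers":0,"x":0,"y":0,"z":0.02,"ax":0,"ay":0,"az":0},{"fingers":0,"x":0,"y":0,"z":0.02,"ax":0,"ay":0,"az":0},{"fingers":0,"x":0,"y":0,"z":0.02,"ax":0,"ay":0,"az":0},{"fingers":0,"x":0,"y":0,"z":0.013,"ax":0,"ay":0,"az":0},{"fingers":0,"x":0,"y":0,"z":0.007,"ax":0,"ay":0,"az":0},{"fingers":0,"x":0,"y":0,"z":0,"ax":0,"ay":0,"az":0}])

```text
clock: 4.08
tcp_pos: [0.5614, -0.1263, 0.0591]
orientation: [-2.148, -2.289, 0.002]
contact_force: [-0.6, -0.9, 0.2]
grip_width: 0.0425
gripper_force: 0.0
```

```bash
python3 - <<'E'
from h import *
togo([.5625,-.130,.06],3.3); print(r.get_obs()['contact_force'])
d=grab('wrist'); save(d,'pics/w3.png',s=1.4)
E
```

```text
tcp [ 0.5614 -0.1263  0.0591] yaw 3.65 tilt 0.15 shift [-0.0038  0.0009 -0.0009] az 0.35
[-0.62717309 -0.90877535  0.15126085]
```

View pics/w3.png

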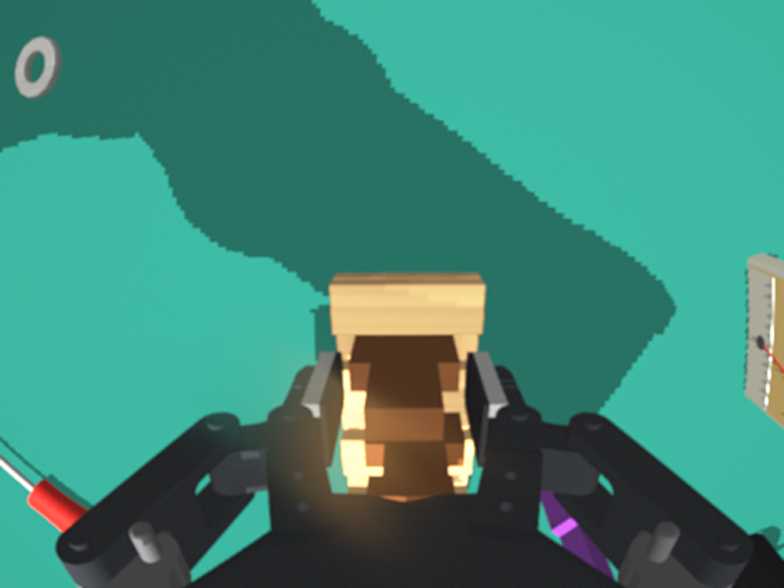

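The tab top, at about (405,425), is centred between the pads at (325,400) and (485,400). I'll correct by 3 mm and close.

Emit:
arm_command(grip_force=30, rows=[{"fingers":0,"x":-0.003,"y":0.0005,"z":0,"ax":0,"ay":0,"az":0},{"fingers":-0.6,"x":0,"y":0,"z":0,"ax":0,"ay":0,"az":0},{"fingers":-0.6,"x":0,"y":0,"z":0,"ax":0,"ay":0,"az":0},{"fingers":-0.6,"x":0,"y":0,"z":0,"ax":0,"ay":0,"az":0},{"fingers":-0.6,"x":0,"y":0,"z":0,"ax":0,"ay":0,"az":0},{"fingers":-0.6,"x":0,"y":0,"z":0,"ax":0,"ay":0,"az":0}])

```text
clock: 4.63
tcp_pos: [0.5638, -0.131, 0.0615]
orientation: [2.15, 2.288, 0.002]
contact_force: [-0.2, -1.0, 6.8]
grip_width: 0.0234
gripper_force: 30.1
```

```bash
cat >> h.py <<'E'
def tab(d,tcp,M):
    "tab top seen between the pads: (tool-frame centre, rect)"
    P=(fpts(d)-tcp)@M; hsv=cv2.cvtColor(d['frame'],cv2.COLOR_RGB2HSV)
    m=(cv2.inRange(hsv,(0,70,20),(22,255,255))>0)&(abs(P[...,0])<.02)&(abs(P[...,1])<.014)
    q=P[m]; zt=np.percentile(q[:,2],5); t=q[abs(q[:,2]-zt)<.004]; tt=t[abs(t[:,1])<.008]
    print('tab in tool: ztop',zt.round(4),'x range',np.percentile(tt[:,0],[3,50,97]).round(4),'y',np.percentile(t[:,1],[3,97]).round(4),len(t))
E
python3 - <<'E'
from h import *
togo([.5625,-.130,.06],3.3); o=r.get_obs();print(o['grip_width'],o['gripper_force'])
t,M=tool(); d=grab('wrist'); tab(d,t,M)
E
```

```text
tcp [ 0.5638 -0.131   0.0615] yaw 3.54 tilt 0.13 shift [ 0.0011 -0.0013  0.0015] az 0.24
0.023359565335689995 30.105003118515015
tab in tool: ztop -0.0107 x range [-0.0034  0.0021  0.008 ] y [-0.0115  0.0122] 323
```

Emit:
arm_command(rows=[{"fingers":-0.6,"x":0,"y":0,"z":-0.015,"ax":0,"ay":0,"az":0},{"fingers":-0.6,"x":0,"y":0,"z":-0.03,"ax":0,"ay":0,"az":0},{"fingers":-0.6,"x":0,"y":0,"z":-0.03,"ax":0,"ay":0,"az":0},{"fingers":-0.6,"x":0.02,"y":-0.005,"z":-0.03,"ax":0,"ay":0,"az":0},{"fingers":-0.6,"x":0.03,"y":-0.0064,"z":-0.005,"ax":0,"ay":0,"az":0},{"fingers":-0.6,"x":0.03,"y":-0.0064,"z":0,"ax":0,"ay":0,"az":0},{"fingers":-0.6,"x":0.03,"y":-0.0064,"z":0,"ax":0,"ay":0,"az":0},{"fingers":-0.6,"x":0.03,"y":-0.0064,"z":0,"ax":0,"ay":0,"az":0},{"fingers":-0.6,"x":0.03,"y":-0.0064,"z":0,"ax":0,"ay":0,"az":0},{"fingers":-0.6,"x":0.03,"y":-0.0064,"z":0,"ax":0,"ay":0,"az":0}])

```text
clock: 5.52
tcp_pos: [0.5064, 0.0678, 0.1706]
orientation: [-2.151, -2.289, -0.001]
contact_force: [0.8, 0.1, -0.0]
grip_width: 0.0235
gripper_force: 29.5
```

Emit:
arm_command(rows=[{"fingers":-0.6,"x":0.03,"y":-0.0064,"z":0,"ax":0,"ay":0,"az":0},{"fingers":-0.6,"x":0.03,"y":-0.0064,"z":0,"ax":0,"ay":0,"az":0},{"fingers":-0.6,"x":0.03,"y":-0.0064,"z":0,"ax":0,"ay":0,"az":0},{"fingers":-0.6,"x":0.03,"y":-0.0064,"z":0,"ax":0,"ay":0,"az":0},{"fingers":-0.6,"x":0.02,"y":-0.004,"z":0,"ax":0,"ay":0,"az":0},{"fingers":-0.6,"x":0.01,"y":-0.003,"z":0,"ax":0,"ay":0,"az":0},{"fingers":-0.6,"x":0,"y":0,"z":0,"ax":0,"ay":0,"az":-5.05},{"fingers":-0.6,"x":0,"y":0,"z":0,"ax":0,"ay":0,"az":-5.05},{"fingers":-0.6,"x":0,"y":0,"z":0,"ax":0,"ay":0,"az":0},{"fingers":-0.6,"x":0,"y":0,"z":0,"ax":0,"ay":0,"az":0}])

```text
clock: 6.35
tcp_pos: [0.4655, 0.2132, 0.1704]
orientation: [1.946, 2.466, 0.0]
contact_force: [0.5, -0.0, -1.1]
grip_width: 0.0232
gripper_force: 29.5
```

```bash
python3 - <<'E'
from h import *
togo([.4735,.192,.17],13.6)
t,M=tool(); d=grab('wrist'); save(d,'pics/w4.png',s=1.4); tab(d,t,M); grab('top')
E
```

```text
tcp [0.4655 0.2132 0.1704] yaw 13.45 tilt 0.0 shift [-0.0225  0.0029  0.0004] az -0.15
tab in tool: ztop -0.0068 x range [-0.003   0.0033  0.0082] y [-0.0106  0.0119] 1497
```

View pics/w4.png

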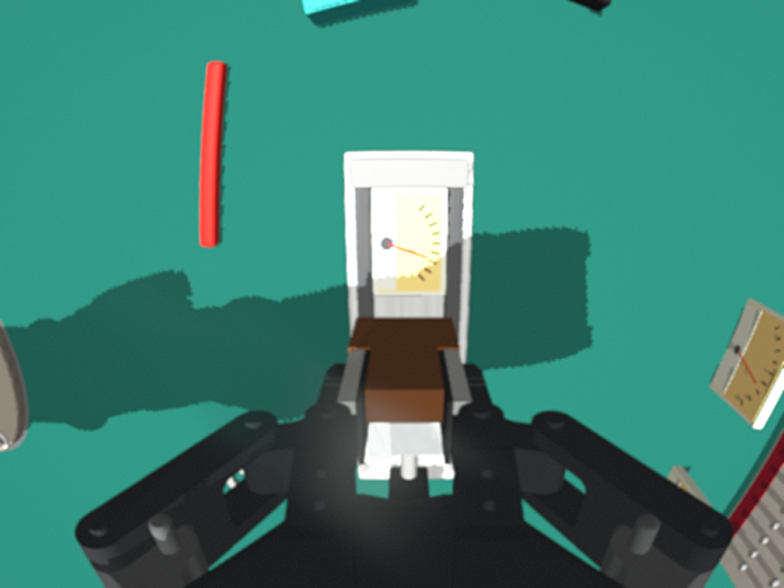

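```bash
cat >> h.py <<'E'
def nest(d,tcp,M):
    Pw=fpts(d); P=(Pw-tcp)@M; z=Pw[...,2]; x,y=P[...,0],P[...,1]
    hsv=cv2.cvtColor(d['frame'],cv2.COLOR_RGB2HSV); green=cv2.inRange(hsv,(70,60,0),(95,255,255))>0
    mm=(z>.031)&(z<.046)&(abs(y)<.03)&(x>-.03)&(x<.16)&~green&(hsv[...,1]<110)
    def edges(m,lab,a,b):
        if m.sum()>50: print(lab,m.sum(),'x',np.percentile(x[m],[1,99]).round(4),'y',np.percentile(y[m],[1,99]).round(4),'z',np.median(z[m]).round(4))
    edges(mm,'meter+stop top',0,0)
    mr=(z>.017)&(z<.027)&~green&(abs(y)<.05)&(x>-.03)&(x<.16)
    edges(mr&(y>0.015),'rail+',0,0); edges(mr&(y<-0.015),'rail-',0,0)
    mp=(z>.006)&(z<.014)&~green&(abs(y)<.06)&(x>0)&(x<.16); edges(mp,'plate',0,0)
    # plate+stop outline direction from non-green region
    ys,xs=np.nonzero(~green&(abs(y)<.055)&(x>.04)&(x<.13)&(z<.05)); 
    q=P[ys,xs][:,:2]; 
    for s in(1,-1):
        e=[[b,np.percentile(s*q[abs(q[:,0]-b)<.004][:,1],98)*s] for b in np.arange(.05,.13,.01) if (abs(q[:,0]-b)<.004).sum()>20]
        e=np.array(e); 
        if len(e)>2: k=np.polyfit(e[:,0],e[:,1],1); print('side',s,'slope deg',np.degrees(np.arctan(k[0])).round(2),'y at x=0,.1',k[1].round(4),np.polyval(k,.1).round(4))
E
python3 - <<'E'
from h import *
t,M=tool(); d=load('wrist'); nest(d,t,M)
E
```

```text
meter+stop top 5279 x [-0.0077  0.0709] y [-0.0275  0.0282] z 0.0382
rail+ 1103 x [-0.0287  0.0532] y [0.0262 0.0364] z 0.0216
rail- 1100 x [-0.0283  0.053 ] y [-0.0297 -0.0194] z 0.0216
plate 1273 x [0.0013 0.0747] y [-0.0365  0.043 ] z 0.0095
side 1 slope deg 0.65 y at x=0,.1 0.0411 0.0422
side -1 slope deg -1.31 y at x=0,.1 -0.0338 -0.0361
```

The picture shows the held spacer at (405,370), the meter's gap-side edge at row ~294, and the rails at columns 362 and 455. The spacer needs to move about 20 mm back and 3 mm across.

Emit:
arm_command(rows=[{"fingers":-0.6,"x":-0.01,"y":0.0015,"z":0,"ax":0,"ay":0,"az":0},{"fingers":-0.6,"x":-0.01,"y":0.0013,"z":0.01,"ax":0,"ay":0,"az":0},{"fingers":-0.6,"x":0,"y":0,"z":0.03,"ax":0,"ay":0,"az":0},{"fingers":-0.6,"x":0,"y":0,"z":0.022,"ax":0,"ay":0,"az":0},{"fingers":-0.6,"x":0,"y":0,"z":0.01,"ax":0,"ay":0,"az":0},{"fingers":-0.6,"x":0,"y":0,"z":0,"ax":0,"ay":0,"az":0},{"fingers":-0.6,"x":0,"y":0,"z":0,"ax":0,"ay":0,"az":0}])

```text
clock: 7.03
tcp_pos: [0.473, 0.1948, 0.0985]
orientation: [1.942, 2.469, -0.001]
contact_force: [-0.5, 0.0, -0.3]
grip_width: 0.0235
gripper_force: 29.5
```

```bash
python3 - <<'E'
from h import *
togo([.4725,.192,.0645],13.6)
t,M=tool(); d=grab('wrist'); tab(d,t,M);nest(d,t,M); save(d,'pics/w5.png',(150,60,440,340),2)
E
```

```text
tcp [0.473  0.1948 0.0985] yaw 13.62 tilt 0.04 shift [-0.0026 -0.0011  0.034 ] az 0.02
tab in tool: ztop -0.0068 x range [-0.0036  0.003   0.0081] y [-0.0108  0.0119] 1569
meter+stop top 10690 x [0.0112 0.0902] y [-0.0278  0.0278] z 0.0382
rail+ 2129 x [-0.0232  0.0737] y [0.0236 0.0334] z 0.0217
rail- 2084 x [-0.0235  0.0737] y [-0.0325 -0.0229] z 0.0216
plate 2060 x [0.0002 0.0945] y [-0.0394  0.0402] z 0.0096
side 1 slope deg -0.04 y at x=0,.1 0.0389 0.0389
side -1 slope deg -0.11 y at x=0,.1 -0.0377 -0.0379
```

View pics/w5.png

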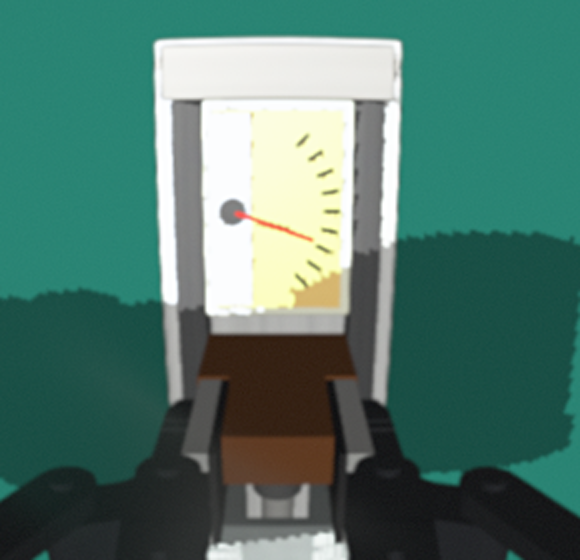

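The spacer is centred between the rails, and its front face is 2–3 mm clear of the meter's edge (row 315 in the crop). I'll lower it.

Emit:
arm_command(rows=[{"fingers":-0.6,"x":0,"y":0,"z":0.012,"ax":0,"ay":0,"az":0},{"fingers":-0.6,"x":0,"y":0,"z":0.012,"ax":0,"ay":0,"az":0},{"fingers":-0.6,"x":0,"y":0,"z":0.008,"ax":0,"ay":0,"az":0},{"fingers":-0.6,"x":0,"y":0,"z":0.003,"ax":0,"ay":0,"az":0},{"fingers":-0.6,"x":0,"y":0,"z":0,"ax":0,"ay":0,"az":0}])

```text
clock: 7.5
tcp_pos: [0.4731, 0.1955, 0.0638]
orientation: [1.941, 2.47, 0.001]
contact_force: [-0.8, 0.1, -0.3]
grip_width: 0.0232
gripper_force: 29.5
```

Emit:
arm_command(rows=[{"fingers":-0.6,"x":0,"y":0,"z":0.001,"ax":0,"ay":0,"az":0},{"fingers":-0.6,"x":0,"y":0,"z":0,"ax":0,"ay":0,"az":0}])

```text
clock: 7.67
tcp_pos: [0.4733, 0.1956, 0.0634]
orientation: [1.941, 2.47, 0.002]
contact_force: [-1.5, -1.1, 6.2]
grip_width: 0.0234
gripper_force: 30.2
```

Emit:
arm_command(rows=[{"fingers":0,"x":0,"y":0,"z":-0.001,"ax":0,"ay":0,"az":0},{"fingers":0,"x":0,"y":0,"z":0,"ax":0,"ay":0,"az":0},{"fingers":0,"x":0,"y":0,"z":0,"ax":0,"ay":0,"az":0},{"fingers":0,"x":0,"y":0,"z":-0.01,"ax":0,"ay":0,"az":0},{"fingers":0,"x":0,"y":0,"z":-0.03,"ax":0,"ay":0,"az":0},{"fingers":0,"x":0,"y":0,"z":-0.03,"ax":0,"ay":0,"az":0},{"fingers":0,"x":0,"y":0,"z":-0.03,"ax":0,"ay":0,"az":0},{"fingers":0,"x":0,"y":0,"z":-0.005,"ax":0,"ay":0,"az":0},{"fingers":0,"x":0,"y":0,"z":0,"ax":0,"ay":0,"az":0}])

```text
clock: 8.42
tcp_pos: [0.4741, 0.1961, 0.171]
orientation: [1.94, 2.469, 0.008]
contact_force: [-0.3, 0.4, -0.7]
grip_width: 0.043
gripper_force: 0.0
```

```bash
python3 - <<'E'
from h import *
togo([.569,-.166,.165],3.4); 
t,M=tool(); d=grab('wrist'); tab(d,t,M);nest(d,t,M); save(d,'pics/w6.png',(150,60,440,340),2)
E
```

```text
tcp [0.4741 0.1961 0.171 ] yaw 13.67 tilt 0.3 shift [-0.3742  0.0066  0.0052] az 10.27
tab in tool: ztop 0.1004 x range [-0.004   0.0022  0.0078] y [-0.0115  0.0097] 541
meter+stop top 5851 x [0.0074 0.0892] y [-0.0276  0.0279] z 0.0383
rail+ 1362 x [-0.0289  0.0718] y [0.021  0.0311] z 0.0216
rail- 1368 x [-0.0287  0.0719] y [-0.0347 -0.0244] z 0.0216
plate 1402 x [0.0006 0.0933] y [-0.0417  0.0382] z 0.0096
side 1 slope deg -0.05 y at x=0,.1 0.037 0.0369
side -1 slope deg 0.09 y at x=0,.1 -0.0402 -0.0401
```

View pics/w6.png

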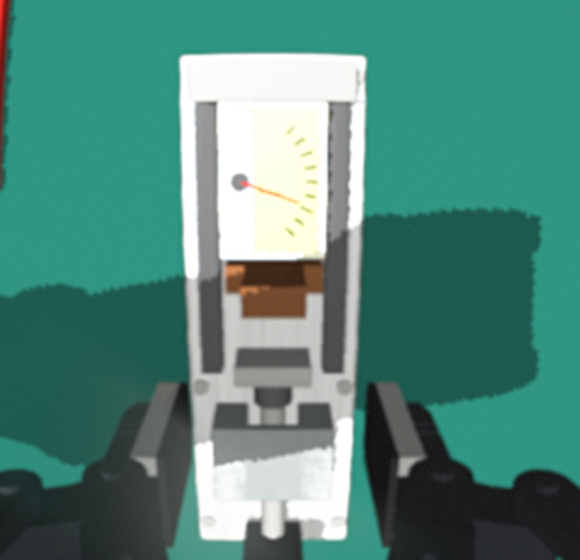

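The first spacer stands upright and square at (273,290) in the crop, against the meter at row 258; the nose is at row 360. Next I fetch the second spacer.

Emit:
arm_command(rows=[{"fingers":0,"x":0,"y":0,"z":0,"ax":0,"ay":0,"az":5.1},{"fingers":0,"x":0,"y":0,"z":0,"ax":0,"ay":0,"az":5.1},{"fingers":0,"x":-0.027,"y":0.0063,"z":0,"ax":0,"ay":0,"az":0},{"fingers":0,"x":-0.034,"y":0.0067,"z":0,"ax":0,"ay":0,"az":0},{"fingers":0,"x":-0.034,"y":0.0067,"z":0,"ax":0,"ay":0,"az":0},{"fingers":0,"x":-0.034,"y":0.0067,"z":0,"ax":0,"ay":0,"az":0},{"fingers":0,"x":-0.034,"y":0.0067,"z":0,"ax":0,"ay":0,"az":0},{"fingers":0,"x":-0.034,"y":0.0067,"z":0,"ax":0,"ay":0,"az":0},{"fingers":0,"x":-0.034,"y":0.0067,"z":0,"ax":0,"ay":0,"az":0},{"fingers":0,"x":-0.034,"y":0.0067,"z":0,"ax":0,"ay":0,"az":0}])

```text
clock: 9.3
tcp_pos: [0.5409, -0.0675, 0.1667]
orientation: [-2.152, -2.286, 0.003]
contact_force: [0.5, -0.1, 0.0]
grip_width: 0.0427
gripper_force: 0.0
```

Emit:
arm_command(rows=[{"fingers":0,"x":-0.034,"y":0.0067,"z":0,"ax":0,"ay":0,"az":0},{"fingers":0,"x":-0.034,"y":0.0067,"z":0.005,"ax":0,"ay":0,"az":0},{"fingers":0,"x":-0.034,"y":0.0067,"z":0.03,"ax":0,"ay":0,"az":0},{"fingers":0,"x":0,"y":0,"z":0.025,"ax":0,"ay":0,"az":0},{"fingers":0,"x":0,"y":0,"z":0,"ax":0,"ay":0,"az":0},{"fingers":0,"x":0,"y":0,"z":0,"ax":0,"ay":0,"az":0}])

```text
clock: 9.8
tcp_pos: [0.5652, -0.163, 0.1086]
orientation: [-2.15, -2.283, 0.005]
contact_force: [-0.1, -0.1, 0.2]
grip_width: 0.0425
gripper_force: 0.0
```

```bash
python3 - <<'E'
from h import *
togo([.569,-.166,.0615],3.4)
t,M=tool(); d=grab('wrist'); tab(d,t,M)
E
```

```text
tcp [ 0.5652 -0.163   0.1086] yaw 3.44 tilt 0.34 shift [-0.0033  0.0039  0.0471] az 0.04
tab in tool: ztop 0.0399 x range [-0.0075 -0.0012  0.0039] y [-0.0076  0.0132] 838
```

Emit:
arm_command(rows=[{"fingers":0,"x":-0.0037,"y":0.003,"z":0.01,"ax":0,"ay":0,"az":0},{"fingers":0,"x":0,"y":0,"z":0.02,"ax":0,"ay":0,"az":0},{"fingers":0,"x":0,"y":0,"z":0.012,"ax":0,"ay":0,"az":0},{"fingers":0,"x":0,"y":0,"z":0.0045,"ax":0,"ay":0,"az":0},{"fingers":0,"x":0,"y":0,"z":0,"ax":0,"ay":0,"az":0},{"fingers":-0.6,"x":0,"y":0,"z":0,"ax":0,"ay":0,"az":0},{"fingers":-0.6,"x":0,"y":0,"z":0,"ax":0,"ay":0,"az":0},{"fingers":-0.6,"x":0,"y":0,"z":0,"ax":0,"ay":0,"az":0},{"fingers":-0.6,"x":0,"y":0,"z":0,"ax":0,"ay":0,"az":0}])

```text
clock: 10.6
tcp_pos: [0.571, -0.1671, 0.0652]
orientation: [2.152, 2.287, 0.001]
contact_force: [-0.9, 0.0, 1.4]
grip_width: 0.0231
gripper_force: 32.5
```

```bash
python3 - <<'E'
from h import *
togo([.4765,.1825,.165],13.6)
t,M=tool(); d=grab('wrist'); tab(d,t,M)
E
```

```text
tcp [ 0.571  -0.1671  0.0652] yaw 3.47 tilt 0.07 shift [ 0.3546 -0.073  -0.0999] az -10.13
tab in tool: ztop -0.0057 x range [-0.0032  0.0028  0.0083] y [-0.0111  0.0119] 1301
```

Emit:
arm_command(rows=[{"fingers":-0.6,"x":0,"y":0,"z":-0.015,"ax":0,"ay":0,"az":0},{"fingers":-0.6,"x":0,"y":0,"z":-0.03,"ax":0,"ay":0,"az":0},{"fingers":-0.6,"x":0,"y":0,"z":-0.03,"ax":0,"ay":0,"az":0},{"fingers":-0.6,"x":0.0226,"y":-0.005,"z":-0.025,"ax":0,"ay":0,"az":0},{"fingers":-0.6,"x":0.032,"y":-0.0066,"z":-0.003,"ax":0,"ay":0,"az":0},{"fingers":-0.6,"x":0.032,"y":-0.0066,"z":0,"ax":0,"ay":0,"az":0},{"fingers":-0.6,"x":0.032,"y":-0.0066,"z":0,"ax":0,"ay":0,"az":0},{"fingers":-0.6,"x":0.032,"y":-0.0066,"z":0,"ax":0,"ay":0,"az":0},{"fingers":-0.6,"x":0.032,"y":-0.0066,"z":0,"ax":0,"ay":0,"az":0},{"fingers":-0.6,"x":0.032,"y":-0.0066,"z":0,"ax":0,"ay":0,"az":0}])

```text
clock: 11.48
tcp_pos: [0.5124, 0.0459, 0.1679]
orientation: [2.153, 2.287, 0.001]
contact_force: [1.3, 0.3, 0.0]
grip_width: 0.0233
gripper_force: 32.3
```

Emit:
arm_command(rows=[{"fingers":-0.6,"x":0.032,"y":-0.0066,"z":0,"ax":0,"ay":0,"az":0},{"fingers":-0.6,"x":0.032,"y":-0.0066,"z":0,"ax":0,"ay":0,"az":0},{"fingers":-0.6,"x":0.032,"y":-0.0066,"z":0,"ax":0,"ay":0,"az":0},{"fingers":-0.6,"x":0.032,"y":-0.0066,"z":0,"ax":0,"ay":0,"az":0},{"fingers":-0.6,"x":0.012,"y":-0.002,"z":0,"ax":0,"ay":0,"az":0},{"fingers":-0.6,"x":0,"y":0,"z":0,"ax":0,"ay":0,"az":-5.07},{"fingers":-0.6,"x":0,"y":0,"z":0,"ax":0,"ay":0,"az":-5.06},{"fingers":-0.6,"x":0,"y":0,"z":0,"ax":0,"ay":0,"az":0},{"fingers":-0.6,"x":0,"y":0,"z":0,"ax":0,"ay":0,"az":0}])

```text
clock: 12.23
tcp_pos: [0.4763, 0.1821, 0.1677]
orientation: [-1.947, -2.466, -0.0]
contact_force: [0.4, -0.0, -0.2]
grip_width: 0.0233
gripper_force: 32.3
```

```bash
python3 - <<'E'
from h import *
togo([.4765,.1825,.105],13.6)
t,M=tool(); d=grab('wrist'); tab(d,t,M); nest(d,t,M)
E
```

```text
tcp [0.4763 0.1821 0.1677] yaw 13.42 tilt 0.01 shift [0.0003 0.0003 0.0627] az -0.18
tab in tool: ztop -0.0031 x range [-0.0031  0.0034  0.0084] y [-0.0106  0.0119] 1468
meter+stop top 6087 x [0.0216 0.1031] y [-0.028   0.0276] z 0.0383
rail+ 1575 x [-0.0254  0.0868] y [0.0229 0.0331] z 0.0216
rail- 1578 x [-0.0255  0.0868] y [-0.0329 -0.0229] z 0.0216
plate 1544 x [0.0003 0.1074] y [-0.0398  0.0399] z 0.0096
side 1 slope deg 0.35 y at x=0,.1 0.0381 0.0387
side -1 slope deg -0.4 y at x=0,.1 -0.0379 -0.0386
```

Gripped like this, the pads reach past the spacer's face and would land on the first spacer's tab. So I'll set the spacer down 7 mm further back, regrip it off-centre with the pad edge flush with its front face, and slide it up.

Emit:
arm_command(rows=[{"fingers":-0.6,"x":-0.007,"y":0,"z":0.01,"ax":0,"ay":0,"az":0},{"fingers":-0.6,"x":0,"y":0,"z":0.025,"ax":0,"ay":0,"az":0},{"fingers":-0.6,"x":0,"y":0,"z":0.03,"ax":0,"ay":0,"az":0},{"fingers":-0.6,"x":0,"y":0,"z":0.02,"ax":0,"ay":0,"az":0},{"fingers":-0.6,"x":0,"y":0,"z":0.01,"ax":0,"ay":0,"az":0},{"fingers":-0.6,"x":0,"y":0,"z":0.004,"ax":0,"ay":0,"az":0},{"fingers":-0.6,"x":0,"y":0,"z":0,"ax":0,"ay":0,"az":0}])

```text
clock: 12.87
tcp_pos: [0.4775, 0.1747, 0.0681]
orientation: [-1.944, -2.467, 0.003]
contact_force: [1.1, -0.2, -0.9]
grip_width: 0.023
gripper_force: 32.3
```

Emit:
arm_command(rows=[{"fingers":-0.6,"x":0,"y":0,"z":0.001,"ax":0,"ay":0,"az":0},{"fingers":-0.6,"x":0,"y":0,"z":0,"ax":0,"ay":0,"az":0}])

```text
clock: 13.03
tcp_pos: [0.4785, 0.1757, 0.068]
orientation: [1.943, 2.468, 0.002]
contact_force: [-0.1, 0.2, 0.1]
grip_width: 0.0237
gripper_force: 32.3
```

Emit:
arm_command(rows=[{"fingers":-0.6,"x":0,"y":0,"z":0.0012,"ax":0,"ay":0,"az":0},{"fingers":-0.6,"x":0,"y":0,"z":0,"ax":0,"ay":0,"az":0}])

```text
clock: 13.2
tcp_pos: [0.4785, 0.1759, 0.0671]
orientation: [1.943, 2.468, 0.002]
contact_force: [-1.4, 0.2, 2.7]
grip_width: 0.0234
gripper_force: 32.7
```

Emit:
arm_command(rows=[{"fingers":-0.1,"x":0,"y":0,"z":0,"ax":0,"ay":0,"az":0},{"fingers":-0.1,"x":0,"y":0,"z":0,"ax":0,"ay":0,"az":0},{"fingers":-0.1,"x":0,"y":0,"z":0,"ax":0,"ay":0,"az":0},{"fingers":-0.1,"x":-0.0047,"y":0,"z":0.001,"ax":0,"ay":0,"az":0},{"fingers":-0.1,"x":0,"y":0,"z":0,"ax":0,"ay":0,"az":0},{"fingers":-0.6,"x":0,"y":0,"z":0,"ax":0,"ay":0,"az":0},{"fingers":-0.6,"x":0,"y":0,"z":0,"ax":0,"ay":0,"az":0},{"fingers":-0.6,"x":0,"y":0,"z":0,"ax":0,"ay":0,"az":0},{"fingers":-0.6,"x":0,"y":0,"z":0,"ax":0,"ay":0,"az":0}])

```text
clock: 13.95
tcp_pos: [0.4789, 0.1712, 0.0653]
orientation: [-1.943, -2.469, 0.0]
contact_force: [0.1, -0.0, -0.3]
grip_width: 0.0233
gripper_force: 32.7
```

```bash
python3 - <<'E'
from h import *
togo([.4733,.1956,.066],13.6); print(r.get_obs()['contact_force'])
t,M=tool(); d=grab('wrist'); tab(d,t,M); nest(d,t,M); save(d,'pics/w7.png',(150,60,440,340),2)
E
```

```text
tcp [0.4789 0.1712 0.0653] yaw 13.61 tilt 0.0 shift [ 0.025   0.0003 -0.0007] az 0.01
[ 0.06900139 -0.01505693 -0.29271844]
tab in tool: ztop -0.0053 x range [0.0016 0.0082 0.0134] y [-0.011   0.0119] 1613
meter+stop top 16960 x [-0.0229  0.1143] y [-0.0276  0.0277] z 0.0382
rail+ 3501 x [-0.0083  0.0987] y [0.023 0.033] z 0.0217
rail- 3538 x [-0.0086  0.0987] y [-0.0326 -0.0227] z 0.0216
plate 2846 x [0.0014 0.1118] y [-0.0395  0.04  ] z 0.0096
side 1 slope deg 0.03 y at x=0,.1 0.0381 0.0382
side -1 slope deg 0.03 y at x=0,.1 -0.0377 -0.0376
```

View pics/w7.png

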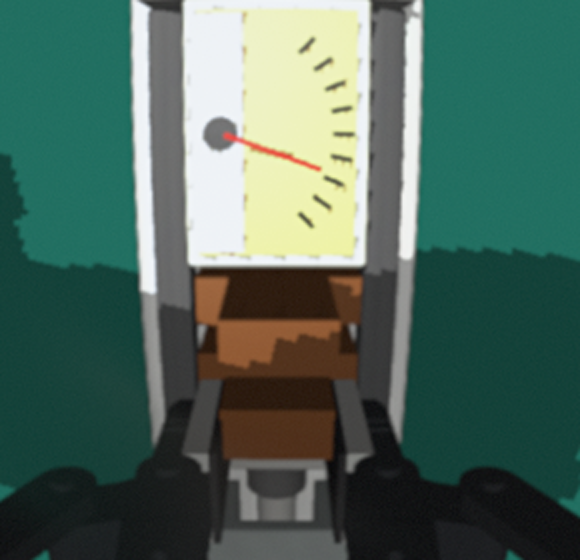

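Spacer 1 is at (280,295) and spacer 2, held, at (275,430), with an 8 mm gap between them. I'll slide spacer 2 up 7 mm and release it.

Emit:
arm_command(rows=[{"fingers":-0.6,"x":0,"y":0,"z":-0.001,"ax":0,"ay":0,"az":0},{"fingers":-0.6,"x":0.0025,"y":0,"z":0,"ax":0,"ay":0,"az":0},{"fingers":-0.6,"x":0.0025,"y":0,"z":0,"ax":0,"ay":0,"az":0},{"fingers":-0.6,"x":0.002,"y":0,"z":0,"ax":0,"ay":0,"az":0},{"fingers":-0.6,"x":0,"y":0,"z":0.001,"ax":0,"ay":0,"az":0},{"fingers":-0.6,"x":0,"y":0,"z":0.0005,"ax":0,"ay":0,"az":0},{"fingers":-0.6,"x":0,"y":0,"z":0,"ax":0,"ay":0,"az":0}])

```text
clock: 14.58
tcp_pos: [0.4773, 0.1786, 0.0652]
orientation: [-1.942, -2.469, -0.001]
contact_force: [-2.3, 1.0, 5.5]
grip_width: 0.0231
gripper_force: 33.3
```

```bash
python3 - <<'E'
from h import *
togo([.5715,-.2065,.165],3.4); print(r.get_obs()['contact_force'])
E
```

```text
tcp [0.4773 0.1786 0.0652] yaw 13.63 tilt 0.05 shift [-0.3964  0.0008 -0.1001] az 10.23
[-2.27230822  0.98387597  5.52846376]
```

Emit:
arm_command(rows=[{"fingers":0,"x":0,"y":0,"z":-0.001,"ax":0,"ay":0,"az":0},{"fingers":0,"x":0,"y":0,"z":0,"ax":0,"ay":0,"az":0},{"fingers":0,"x":0,"y":0,"z":0,"ax":0,"ay":0,"az":0},{"fingers":0,"x":0,"y":0,"z":-0.01,"ax":0,"ay":0,"az":0},{"fingers":0,"x":0,"y":0,"z":-0.03,"ax":0,"ay":0,"az":0},{"fingers":0,"x":0,"y":0,"z":-0.03,"ax":0,"ay":0,"az":0},{"fingers":0,"x":0,"y":0,"z":-0.03,"ax":0,"ay":0,"az":0},{"fingers":0,"x":0,"y":0,"z":0,"ax":0,"ay":0,"az":0},{"fingers":0,"x":0,"y":0,"z":0,"ax":0,"ay":0,"az":0}])

```text
clock: 15.33
tcp_pos: [0.4784, 0.1784, 0.1679]
orientation: [1.942, 2.468, 0.007]
contact_force: [-0.5, 0.1, -0.8]
grip_width: 0.0426
gripper_force: 0.0
```

```bash
python3 - <<'E'
from h import *
togo([.5715,-.207,.165],3.4)
t,M=tool(); d=grab('wrist'); nest(d,t,M); save(d,'pics/w8.png',(150,60,440,340),2)
# spacer/nose profile along tool x at |y|<.009
P=fpts(d); q=((P-t)@M); 
for nm,lo,hi in [('tabs',.060,.078),('nose',.030,.040)]:
    m=(abs(q[...,1])<.009)&(P[...,2]>lo)&(P[...,2]<hi)&(q[...,0]<.04); h,e=np.histogram(q[m][:,0],np.arange(-.08,.041,.002)); print(nm,[(round(a*1000),int(b)) for a,b in zip(e,h) if b>5])
E
```

```text
tcp [0.4784 0.1784 0.1679] yaw 13.6 tilt 0.25 shift [-3.965e-01 -1.000e-04  2.300e-03] az 10.2
meter+stop top 6488 x [-0.0285  0.1065] y [-0.0275  0.0271] z 0.0382
rail+ 1667 x [-0.0284  0.0902] y [0.0211 0.0313] z 0.0216
rail- 1681 x [-0.0289  0.0902] y [-0.0346 -0.0195] z 0.0216
plate 1562 x [0.0008 0.1111] y [-0.0414  0.0381] z 0.0096
side 1 slope deg 1.68 y at x=0,.1 0.0349 0.0379
side -1 slope deg -1.57 y at x=0,.1 -0.0384 -0.0411
tabs [(0, 25), (2, 65), (4, 63), (6, 71), (8, 74), (10, 58), (12, 71), (14, 71), (16, 70), (18, 66), (20, 74), (22, 78), (24, 127)]
nose [(-80, 39), (-78, 38), (-76, 39), (-74, 39), (-72, 39), (-70, 41), (-68, 35), (-66, 42), (-64, 44), (-62, 43), (-60, 41), (-58, 40), (-56, 42), (-54, 47), (-52, 65), (-44, 18), (-42, 30), (-40, 29), (-38, 31), (-36, 29), (-34, 27), (-32, 20), (-30, 44), (-28, 47), (-26, 43), (-24, 50), (-22, 60), (24, 58), (28, 56), (30, 58), (32, 47), (34, 66), (36, 46), (38, 67)]
```

View pics/w8.png

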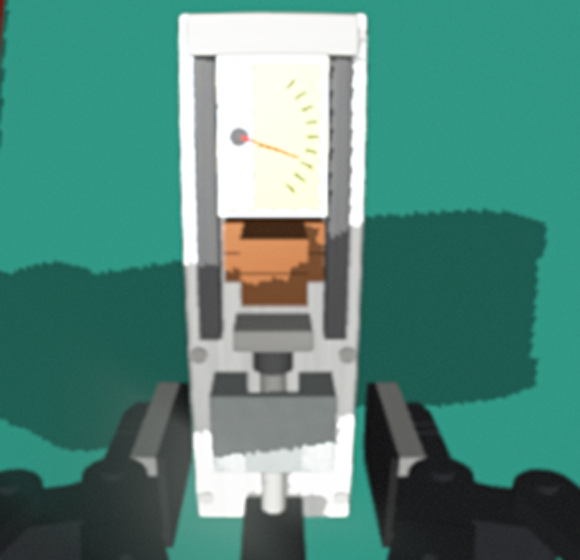

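Both spacers stand tight together at (275,270), and the nose face is at row ~330, leaving about 22 mm. That is more than the 20 mm stroke, so a third spacer is needed.

Emit:
arm_command(rows=[{"fingers":0,"x":0,"y":0,"z":0,"ax":0,"ay":0,"az":5.1},{"fingers":0,"x":0,"y":0,"z":0,"ax":0,"ay":0,"az":5.1},{"fingers":0,"x":-0.026,"y":0.005,"z":0,"ax":0,"ay":0,"az":0},{"fingers":0,"x":-0.034,"y":0.0061,"z":0,"ax":0,"ay":0,"az":0},{"fingers":0,"x":-0.034,"y":0.0061,"z":0,"ax":0,"ay":0,"az":0},{"fingers":0,"x":-0.034,"y":0.0061,"z":0,"ax":0,"ay":0,"az":0},{"fingers":0,"x":-0.034,"y":0.0061,"z":0,"ax":0,"ay":0,"az":0},{"fingers":0,"x":-0.034,"y":0.0061,"z":0,"ax":0,"ay":0,"az":0},{"fingers":0,"x":-0.034,"y":0.0061,"z":0,"ax":0,"ay":0,"az":0},{"fingers":0,"x":-0.034,"y":0.0061,"z":0,"ax":0,"ay":0,"az":0}])

```text
clock: 16.22
tcp_pos: [0.5396, -0.0843, 0.1645]
orientation: [-2.153, -2.285, 0.003]
contact_force: [0.2, 0.3, 0.8]
grip_width: 0.0428
gripper_force: 0.0
```

Emit:
arm_command(rows=[{"fingers":0,"x":-0.034,"y":0.0061,"z":0,"ax":0,"ay":0,"az":0},{"fingers":0,"x":-0.034,"y":0.0061,"z":0,"ax":0,"ay":0,"az":0},{"fingers":0,"x":-0.034,"y":0.0061,"z":0,"ax":0,"ay":0,"az":0},{"fingers":0,"x":-0.024,"y":0.005,"z":0.03,"ax":0,"ay":0,"az":0},{"fingers":0,"x":0,"y":0,"z":0.03,"ax":0,"ay":0,"az":0},{"fingers":0,"x":0,"y":0,"z":0,"ax":0,"ay":0,"az":0},{"fingers":0,"x":0,"y":0,"z":0,"ax":0,"ay":0,"az":0}])

```text
clock: 16.8
tcp_pos: [0.5691, -0.2063, 0.1034]
orientation: [-2.151, -2.282, 0.005]
contact_force: [0.1, 0.2, 0.2]
grip_width: 0.043
gripper_force: 0.0
```

```bash
python3 - <<'E'
from h import *
togo([.5715,-.207,.0625],3.4)
t,M=tool(); d=grab('wrist'); tab(d,t,M)
E
```

```text
tcp [ 0.5691 -0.2063  0.1034] yaw 3.38 tilt 0.37 shift [-0.0009  0.0026  0.0409] az -0.02
tab in tool: ztop 0.0351 x range [-0.0004  0.006   0.0113] y [-0.0103  0.012 ] 1004
```

Emit:
arm_command(rows=[{"fingers":0,"x":-0.0018,"y":0.001,"z":0.01,"ax":0,"ay":0,"az":0},{"fingers":0,"x":0,"y":0,"z":0.018,"ax":0,"ay":0,"az":0},{"fingers":0,"x":0,"y":0,"z":0.01,"ax":0,"ay":0,"az":0},{"fingers":0,"x":0,"y":0,"z":0.002,"ax":0,"ay":0,"az":0},{"fingers":0,"x":0,"y":0,"z":0,"ax":0,"ay":0,"az":0},{"fingers":-0.6,"x":0,"y":0,"z":0,"ax":0,"ay":0,"az":0},{"fingers":-0.6,"x":0,"y":0,"z":0,"ax":0,"ay":0,"az":0},{"fingers":-0.6,"x":0,"y":0,"z":0,"ax":0,"ay":0,"az":0},{"fingers":-0.6,"x":0,"y":0,"z":0,"ax":0,"ay":0,"az":0}])

```text
clock: 17.6
tcp_pos: [0.573, -0.2091, 0.0667]
orientation: [2.154, 2.286, 0.001]
contact_force: [-0.3, 0.2, 3.2]
grip_width: 0.0231
gripper_force: 31.9
```

```bash
python3 - <<'E'
from h import *
togo([.4807,.1645,.165],13.6)
t,M=tool(); d=grab('wrist'); tab(d,t,M)
E
```

```text
tcp [ 0.573  -0.2091  0.0667] yaw 3.4 tilt 0.08 shift [ 0.3783 -0.0698 -0.0986] az -10.2
tab in tool: ztop -0.0019 x range [0.0024 0.0092 0.0145] y [-0.011   0.0118] 1618
```

Emit:
arm_command(rows=[{"fingers":-0.6,"x":0,"y":0,"z":-0.015,"ax":0,"ay":0,"az":0},{"fingers":-0.6,"x":0,"y":0,"z":-0.03,"ax":0,"ay":0,"az":0},{"fingers":-0.6,"x":0,"y":0,"z":-0.03,"ax":0,"ay":0,"az":0},{"fingers":-0.6,"x":0.0226,"y":-0.005,"z":-0.025,"ax":0,"ay":0,"az":0},{"fingers":-0.6,"x":0.032,"y":-0.006,"z":-0.003,"ax":0,"ay":0,"az":0},{"fingers":-0.6,"x":0.032,"y":-0.006,"z":0,"ax":0,"ay":0,"az":0},{"fingers":-0.6,"x":0.032,"y":-0.006,"z":0,"ax":0,"ay":0,"az":0},{"fingers":-0.6,"x":0.032,"y":-0.006,"z":0,"ax":0,"ay":0,"az":0},{"fingers":-0.6,"x":0.032,"y":-0.006,"z":0,"ax":0,"ay":0,"az":0},{"fingers":-0.6,"x":0.032,"y":-0.006,"z":0,"ax":0,"ay":0,"az":0}])

```text
clock: 18.48
tcp_pos: [0.5181, 0.0043, 0.169]
orientation: [-2.155, -2.286, -0.001]
contact_force: [0.9, 0.4, -0.3]
grip_width: 0.0229
gripper_force: 31.6
```

Emit:
arm_command(rows=[{"fingers":-0.6,"x":0.032,"y":-0.006,"z":0,"ax":0,"ay":0,"az":0},{"fingers":-0.6,"x":0.032,"y":-0.006,"z":0,"ax":0,"ay":0,"az":0},{"fingers":-0.6,"x":0.032,"y":-0.006,"z":0,"ax":0,"ay":0,"az":0},{"fingers":-0.6,"x":0.032,"y":-0.006,"z":0,"ax":0,"ay":0,"az":0},{"fingers":-0.6,"x":0.026,"y":-0.003,"z":0,"ax":0,"ay":0,"az":0},{"fingers":-0.6,"x":0.0087,"y":-0.002,"z":0,"ax":0,"ay":0,"az":-5.1},{"fingers":-0.6,"x":0,"y":0,"z":0,"ax":0,"ay":0,"az":-5.1},{"fingers":-0.6,"x":0,"y":0,"z":0,"ax":0,"ay":0,"az":0},{"fingers":-0.6,"x":0,"y":0,"z":0,"ax":0,"ay":0,"az":0}])

```text
clock: 19.23
tcp_pos: [0.4801, 0.1633, 0.1689]
orientation: [1.946, 2.466, 0.0]
contact_force: [0.7, -0.7, 0.2]
grip_width: 0.0229
gripper_force: 31.6
```

```bash
python3 - <<'E'
from h import *
togo([.4809,.1635,.07],13.6)
t,M=tool(); d=grab('wrist'); tab(d,t,M); nest(d,t,M)
P=fpts(d); q=((P-t)@M); m=(abs(q[...,1])<.009)&(P[...,2]>.06)&(P[...,2]<.078); print('standing tabs x',np.percentile(q[m][:,0],[1,99]))
E
```

```text
tcp [0.4801 0.1633 0.1689] yaw 13.44 tilt 0.01 shift [0.     0.0008 0.0989] az -0.16
tab in tool: ztop -0.0019 x range [0.0032 0.0094 0.0144] y [-0.0109  0.0117] 1510
meter+stop top 6353 x [-0.0101  0.1219] y [-0.0276  0.0276] z 0.0382
rail+ 1749 x [-0.0147  0.1063] y [0.0233 0.0335] z 0.0216
rail- 1744 x [-0.0148  0.1063] y [-0.0322 -0.0219] z 0.0216
plate 1985 x [1.000e-04 1.247e-01] y [-0.0392  0.0405] z 0.0096
side 1 slope deg -0.46 y at x=0,.1 0.0399 0.0391
side -1 slope deg -0.01 y at x=0,.1 -0.0378 -0.0378
standing tabs x [-0.10581721  0.04094662]
```

Emit:
arm_command(rows=[{"fingers":-0.6,"x":-0.0013,"y":0.0006,"z":0.01,"ax":0,"ay":0,"az":0},{"fingers":-0.6,"x":0,"y":0,"z":0.025,"ax":0,"ay":0,"az":0},{"fingers":-0.6,"x":0,"y":0,"z":0.02,"ax":0,"ay":0,"az":0},{"fingers":-0.6,"x":0,"y":0,"z":0.005,"ax":0,"ay":0,"az":0},{"fingers":-0.6,"x":0,"y":0,"z":0,"ax":0,"ay":0,"az":0}])

```text
clock: 19.7
tcp_pos: [0.48, 0.1613, 0.1071]
orientation: [-1.944, -2.466, 0.006]
contact_force: [-0.2, -0.5, -0.3]
grip_width: 0.0232
gripper_force: 31.6
```

```bash
python3 - <<'E'
from h import *
togo([.4809,.1625,.07],13.6)
t,M=tool(); d=grab('wrist'); tab(d,t,M); save(d,'pics/w9.png',(150,60,440,340),2)
E
```

```text
tcp [0.48   0.1613 0.1071] yaw 13.49 tilt 0.22 shift [0.001  0.0013 0.0371] az -0.11
tab in tool: ztop -0.0019 x range [0.0028 0.0092 0.0144] y [-0.0109  0.0118] 1556
```

View pics/w9.png

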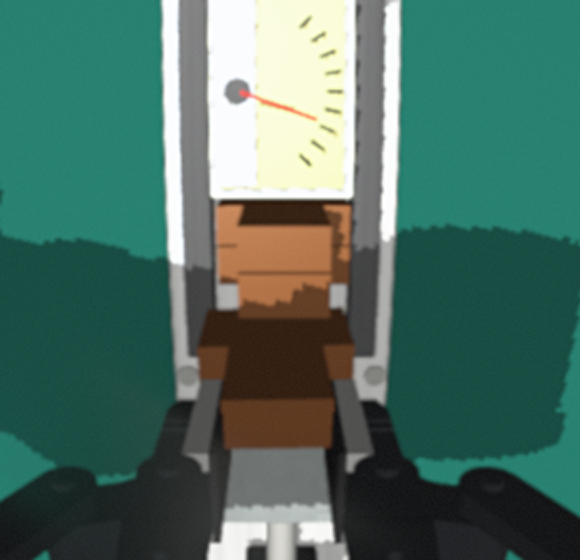

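The held spacer (275,400) is clear of the two standing ones (285,260). I've now viewed 12 pictures, which is over the limit of 10, so I'll work from numbers only from here.

Emit:
arm_command(rows=[{"fingers":-0.6,"x":0,"y":0.0012,"z":0.012,"ax":0,"ay":0,"az":0},{"fingers":-0.6,"x":0,"y":0,"z":0.012,"ax":0,"ay":0,"az":0},{"fingers":-0.6,"x":0,"y":0,"z":0.01,"ax":0,"ay":0,"az":0},{"fingers":-0.6,"x":0,"y":0,"z":0.003,"ax":0,"ay":0,"az":0},{"fingers":-0.6,"x":0,"y":0,"z":0,"ax":0,"ay":0,"az":0},{"fingers":-0.6,"x":0,"y":0,"z":0.001,"ax":0,"ay":0,"az":0},{"fingers":-0.6,"x":0,"y":0,"z":0,"ax":0,"ay":0,"az":0}])

```text
clock: 20.33
tcp_pos: [0.4826, 0.1629, 0.0712]
orientation: [1.943, 2.469, 0.001]
contact_force: [0.2, 0.7, 0.1]
grip_width: 0.0233
gripper_force: 31.6
```

Emit:
arm_command(rows=[{"fingers":-0.6,"x":0,"y":-0.0006,"z":0.0015,"ax":0,"ay":0,"az":0},{"fingers":-0.6,"x":0,"y":0,"z":0,"ax":0,"ay":0,"az":0}])

```text
clock: 20.5
tcp_pos: [0.4817, 0.1627, 0.0695]
orientation: [1.943, 2.469, 0.001]
contact_force: [-0.1, 0.5, -0.9]
grip_width: 0.0232
gripper_force: 31.6
```

Emit:
arm_command(rows=[{"fingers":-0.6,"x":0,"y":0,"z":0.0015,"ax":0,"ay":0,"az":0},{"fingers":-0.6,"x":0,"y":0,"z":0,"ax":0,"ay":0,"az":0}])

```text
clock: 20.67
tcp_pos: [0.4818, 0.1627, 0.0685]
orientation: [-1.943, -2.468, -0.001]
contact_force: [-2.0, 0.2, 6.9]
grip_width: 0.0236
gripper_force: 32.4
```

Emit:
arm_command(rows=[{"fingers":0,"x":0,"y":0,"z":-0.001,"ax":0,"ay":0,"az":0},{"fingers":0,"x":0,"y":0,"z":0,"ax":0,"ay":0,"az":0},{"fingers":0,"x":0,"y":0,"z":0,"ax":0,"ay":0,"az":0},{"fingers":0,"x":0,"y":0,"z":-0.01,"ax":0,"ay":0,"az":0},{"fingers":0,"x":0,"y":0,"z":-0.03,"ax":0,"ay":0,"az":0},{"fingers":0,"x":0,"y":0,"z":-0.03,"ax":0,"ay":0,"az":0},{"fingers":0,"x":-0.025,"y":0,"z":-0.025,"ax":0,"ay":0,"az":0},{"fingers":0.2,"x":-0.03,"y":0,"z":0,"ax":0,"ay":0,"az":0},{"fingers":0.2,"x":0,"y":0,"z":0,"ax":0,"ay":0,"az":0},{"fingers":0.2,"x":0,"y":0,"z":0,"ax":0,"ay":0,"az":0}])

```text
clock: 21.5
tcp_pos: [0.495, 0.1075, 0.1648]
orientation: [1.947, 2.465, 0.002]
contact_force: [-0.4, 0.1, -0.2]
grip_width: 0.0513
gripper_force: 0.0
```

```bash
cat >> h.py <<'E'
def prof(d,t,M,bands,yw=.009):
    P=fpts(d); q=((P-t)@M)
    for nm,lo,hi in bands:
        m=(abs(q[...,1])<yw)&(P[...,2]>lo)&(P[...,2]<hi); h,e=np.histogram(q[m][:,0],np.arange(-.12,.12,.002)); print(nm,[(round(a*1000),int(b)) for a,b in zip(e,h) if b>5])
E
python3 - <<'E'
from h import *
togo([.5078,.0512,.14],13.6)
t,M=tool(); d=grab('wrist'); nest(d,t,M); prof(d,t,M,[('tabs',.062,.076),('nose',.030,.042),('handle',.077,.09)])
P=fpts(d); q=((P-t)@M); m=(P[...,2]>.077)&(P[...,2]<.09)&(abs(q[...,1])<.03); print('handle',m.sum(), np.percentile(q[m],[3,97],axis=0).round(4).tolist() if m.sum() else '')
E
```

```text
tcp [0.495  0.1075 0.1648] yaw 13.39 tilt 0.07 shift [-0.0577 -0.0006  0.0248] az -0.21
meter+stop top 8427 x [-0.0168  0.1587] y [-0.0274  0.0255] z 0.038
rail+ 1793 x [0.0218 0.1585] y [0.0183 0.0319] z 0.0216
rail- 1788 x [0.0217 0.1585] y [-0.0339 -0.0191] z 0.0215
plate 4500 x [0.0022 0.1568] y [-0.0405  0.0388] z 0.0097
side 1 slope deg -0.82 y at x=0,.1 0.0393 0.0379
side -1 slope deg -0.01 y at x=0,.1 -0.0398 -0.0398
tabs [(-48, 207), (58, 44), (60, 80), (62, 81), (64, 81), (66, 81), (68, 81), (70, 29), (74, 59), (76, 81), (78, 82), (80, 81), (82, 82), (84, 82), (86, 81), (88, 78), (90, 82), (92, 72), (94, 85), (96, 74), (98, 50)]
nose [(-48, 126), (-34, 6), (-18, 49), (-16, 52), (-14, 48), (-12, 54), (-10, 51), (-8, 49), (-6, 52), (-4, 52), (-2, 51), (0, 58), (2, 52), (4, 50), (6, 59), (8, 53), (10, 56), (12, 58), (14, 51), (16, 63), (18, 48), (20, 90), (28, 7), (30, 42), (32, 38), (34, 36), (36, 42), (38, 36), (40, 26), (42, 67), (44, 49), (46, 67), (48, 50), (50, 66), (102, 48), (104, 70), (106, 49), (108, 71), (110, 51), (112, 67), (114, 60), (116, 60)]
handle [(-60, 56), (-58, 54), (-56, 50), (-54, 58), (-52, 59), (-50, 79), (-48, 123)]
handle 794 [[-0.0597, -0.0145, 0.0792], [-0.0471, 0.0135, 0.0869]]
```

Emit:
arm_command(rows=[{"fingers":0.2,"x":-0.028,"y":0,"z":0,"ax":0,"ay":0,"az":0},{"fingers":0.2,"x":-0.028,"y":0,"z":0.009,"ax":0,"ay":0,"az":0},{"fingers":0.2,"x":0,"y":0,"z":0.025,"ax":0,"ay":0,"az":0},{"fingers":0.2,"x":0,"y":0,"z":0.03,"ax":0,"ay":0,"az":0},{"fingers":0.2,"x":0,"y":0,"z":0.025,"ax":0,"ay":0,"az":0},{"fingers":0.2,"x":0,"y":0,"z":0.01,"ax":0,"ay":0,"az":0},{"fingers":0.2,"x":0,"y":0,"z":0,"ax":0,"ay":0,"az":0},{"fingers":0.2,"x":0,"y":0,"z":0,"ax":0,"ay":0,"az":0}])

```text
clock: 22.22
tcp_pos: [0.5076, 0.0553, 0.0649]
orientation: [-1.941, -2.469, 0.001]
contact_force: [0.9, -0.2, 0.5]
grip_width: 0.0513
gripper_force: 0.0
```

```bash
python3 - <<'E'
from h import *
togo([.5078,.0512,.066],13.6); print(r.get_obs()['contact_force'].round(2))
t,M=tool(); d=grab('wrist')
P=fpts(d); q=((P-t)@M); m=(P[...,2]>.077)&(P[...,2]<.09)&(abs(q[...,1])<.018)&(abs(q[...,0])<.03); print('handle',m.sum(), np.percentile(q[m],[3,97],axis=0).round(4).tolist() if m.sum() else '')
E
```

```text
tcp [0.5076 0.0553 0.0649] yaw 13.65 tilt 0.06 shift [-0.004  -0.0008 -0.0011] az 0.05
[ 0.95 -0.2   0.46]
handle 2760 [[-0.0061, -0.0143, -0.0207], [0.0069, 0.0131, -0.013]]
```

Emit:
arm_command(grip_force=40, rows=[{"fingers":0.2,"x":-0.002,"y":-0.0006,"z":0,"ax":0,"ay":0,"az":0},{"fingers":0.2,"x":0,"y":0,"z":0,"ax":0,"ay":0,"az":0},{"fingers":-0.5,"x":0,"y":0,"z":0,"ax":0,"ay":0,"az":0},{"fingers":-0.5,"x":0,"y":0,"z":0,"ax":0,"ay":0,"az":0},{"fingers":-0.5,"x":0,"y":0,"z":0,"ax":0,"ay":0,"az":0},{"fingers":-0.5,"x":0,"y":0,"z":0,"ax":0,"ay":0,"az":0},{"fingers":-0.5,"x":0,"y":0,"z":0,"ax":0,"ay":0,"az":0}])

```text
clock: 22.85
tcp_pos: [0.5074, 0.0525, 0.0657]
orientation: [-1.943, -2.468, -0.001]
contact_force: [-3.5, 0.2, 9.2]
grip_width: 0.0296
gripper_force: 38.9
```

Emit:
arm_command(rows=[{"fingers":-0.5,"x":0.001,"y":0,"z":-0.0005,"ax":0,"ay":0,"az":0},{"fingers":-0.5,"x":0.001,"y":0,"z":-0.0005,"ax":0,"ay":0,"az":0},{"fingers":-0.5,"x":0.001,"y":0,"z":0,"ax":0,"ay":0,"az":0},{"fingers":-0.5,"x":0.001,"y":0,"z":0,"ax":0,"ay":0,"az":0},{"fingers":-0.5,"x":0.001,"y":0,"z":0,"ax":0,"ay":0,"az":0},{"fingers":-0.5,"x":0,"y":0,"z":0,"ax":0,"ay":0,"az":0},{"fingers":-0.5,"x":0,"y":0,"z":0,"ax":0,"ay":0,"az":0}])

```text
clock: 23.43
tcp_pos: [0.5062, 0.0575, 0.0658]
orientation: [-1.943, -2.469, 0.0]
contact_force: [-1.6, -1.2, 0.1]
grip_width: 0.0296
gripper_force: 40.7
```

Emit:
arm_command(rows=[{"fingers":-0.5,"x":0.001,"y":0,"z":0,"ax":0,"ay":0,"az":0},{"fingers":-0.5,"x":0.001,"y":0,"z":0,"ax":0,"ay":0,"az":0},{"fingers":-0.5,"x":0.001,"y":0,"z":0,"ax":0,"ay":0,"az":0},{"fingers":-0.5,"x":0.001,"y":0,"z":0,"ax":0,"ay":0,"az":0},{"fingers":-0.5,"x":0.001,"y":0,"z":0,"ax":0,"ay":0,"az":0},{"fingers":-0.5,"x":0,"y":0,"z":0,"ax":0,"ay":0,"az":0},{"fingers":-0.5,"x":0,"y":0,"z":0,"ax":0,"ay":0,"az":0}])

```text
clock: 24.02
tcp_pos: [0.505, 0.0625, 0.0658]
orientation: [-1.942, -2.469, 0.0]
contact_force: [-2.8, -3.0, 2.1]
grip_width: 0.0296
gripper_force: 40.9
```

```bash
python3 - <<'E'
from h import *
togo([.5074,.0525,.066],13.6); t,M=tool(); print((M.T@r.get_obs()['contact_force']).round(2))
d=grab('wrist'); prof(d,t,M,[('tabs',.062,.076),('nose',.030,.042)])
E
```

```text
tcp [0.505  0.0625 0.0658] yaw 13.61 tilt 0.03 shift [-0.0103 -0.     -0.0002] az 0.01
[-2.29 -3.47 -2.07]
tabs [(8, 698), (106, 110), (108, 382), (110, 245), (112, 253), (114, 240), (116, 114)]
nose [(8, 332), (10, 6), (12, 9), (16, 11), (18, 7), (22, 7), (24, 13), (28, 137), (30, 149), (32, 142), (34, 147), (36, 154), (38, 159), (40, 148), (42, 157), (44, 152), (46, 156), (48, 159), (50, 167), (52, 160), (54, 151), (56, 155), (58, 166), (60, 168), (62, 154), (64, 155), (66, 154), (68, 16), (70, 15), (72, 11), (74, 8), (76, 8), (78, 7), (80, 13), (82, 9), (84, 16), (86, 112), (88, 114), (90, 101), (92, 117), (94, 99), (96, 140), (98, 163), (100, 163), (102, 161), (104, 156), (106, 212), (108, 64)]
```

Emit:
arm_command(rows=[{"fingers":-0.5,"x":0.0007,"y":0,"z":0,"ax":0,"ay":0,"az":0},{"fingers":-0.5,"x":0.0007,"y":0,"z":0,"ax":0,"ay":0,"az":0},{"fingers":-0.5,"x":0.0006,"y":0,"z":0,"ax":0,"ay":0,"az":0},{"fingers":-0.5,"x":0,"y":0,"z":0,"ax":0,"ay":0,"az":0},{"fingers":-0.5,"x":0,"y":0,"z":0,"ax":0,"ay":0,"az":0}])

```text
clock: 24.48
tcp_pos: [0.5046, 0.0642, 0.0658]
orientation: [-1.943, -2.469, 0.0]
contact_force: [-2.8, -3.4, 2.7]
grip_width: 0.0293
gripper_force: 41.0
```

Emit:
arm_command(rows=[{"fingers":-0.5,"x":0.0007,"y":0,"z":0,"ax":0,"ay":0,"az":0},{"fingers":-0.5,"x":0.0007,"y":0,"z":0,"ax":0,"ay":0,"az":0},{"fingers":-0.5,"x":0.0006,"y":0,"z":0,"ax":0,"ay":0,"az":0},{"fingers":-0.5,"x":0,"y":0,"z":0,"ax":0,"ay":0,"az":0},{"fingers":-0.5,"x":0,"y":0,"z":0,"ax":0,"ay":0,"az":0}])

```text
clock: 24.9
tcp_pos: [0.5043, 0.0657, 0.0658]
orientation: [1.943, 2.468, -0.001]
contact_force: [-2.9, -4.2, 3.0]
grip_width: 0.0294
gripper_force: 40.9
```

```bash
python3 - <<'E'
from h import *
togo([.5074,.0525,.066],13.6); t,M=tool(); print((M.T@r.get_obs()['contact_force']).round(2))
d=grab('wrist'); prof(d,t,M,[('tabs',.062,.076),('nose',.030,.042)])
E
```

```text
tcp [0.5043 0.0657 0.0658] yaw 13.58 tilt 0.04 shift [-0.0135 -0.     -0.0002] az -0.02
[-3.39 -3.78 -2.95]
tabs [(8, 703), (106, 290), (108, 250), (110, 246), (112, 248), (114, 228), (116, 129)]
nose [(8, 338), (10, 6), (12, 9), (16, 8), (20, 10), (24, 68), (26, 145), (28, 141), (30, 153), (32, 142), (34, 154), (36, 154), (38, 153), (40, 155), (42, 152), (44, 152), (46, 156), (48, 156), (50, 161), (52, 163), (54, 159), (56, 151), (58, 164), (60, 170), (62, 159), (64, 81), (66, 10), (68, 12), (70, 15), (72, 11), (74, 8), (76, 11), (78, 11), (80, 9), (82, 7), (84, 12), (86, 122), (88, 110), (90, 108), (92, 104), (94, 112), (96, 151), (98, 156), (100, 158), (102, 164), (104, 160), (106, 238)]
```

Emit:
arm_command(rows=[{"fingers":-0.5,"x":0.0007,"y":0,"z":0,"ax":0,"ay":0,"az":0},{"fingers":-0.5,"x":0.0007,"y":0,"z":0,"ax":0,"ay":0,"az":0},{"fingers":-0.5,"x":0.0006,"y":0,"z":0,"ax":0,"ay":0,"az":0},{"fingers":-0.5,"x":0,"y":0,"z":0,"ax":0,"ay":0,"az":0},{"fingers":-0.5,"x":0,"y":0,"z":0,"ax":0,"ay":0,"az":0}])

```text
clock: 25.37
tcp_pos: [0.5039, 0.0669, 0.0658]
orientation: [1.943, 2.467, -0.001]
contact_force: [-2.5, -8.2, 1.5]
grip_width: 0.0298
gripper_force: 40.9
```

```bash
python3 - <<'E'
from h import *
togo([.5074,.0525,.066],13.6); t,M=tool(); print((M.T@r.get_obs()['contact_force']).round(2))
d=grab('wrist'); P=fpts(d); q=(P-t)@M
for nm,lo,hi,a,b in [('tab',.062,.076,.09,.12),('nose',.03,.04,.083,.12),('block',.03,.042,.015,.08)]:
    m=(abs(q[...,1])<.009)&(P[...,2]>lo)&(P[...,2]<hi)&(q[...,0]>a)&(q[...,0]<b); print(nm,np.percentile(q[m][:,0],[5,50,95]).round(4))
E
```

```text
tcp [0.5039 0.0669 0.0658] yaw 13.55 tilt 0.08 shift [-0.0148  0.     -0.0002] az -0.05
[-7.39 -4.38 -1.48]
tab [0.1061 0.1106 0.1162]
nose [0.0856 0.0974 0.1062]
block [0.0254 0.0448 0.0628]
```

Emit:
arm_command(rows=[{"fingers":-0.5,"x":0.0005,"y":0,"z":0,"ax":0,"ay":0,"az":0},{"fingers":-0.5,"x":0.0005,"y":0,"z":0,"ax":0,"ay":0,"az":0},{"fingers":-0.5,"x":0.0005,"y":0,"z":0,"ax":0,"ay":0,"az":0},{"fingers":-0.5,"x":0,"y":0,"z":0,"ax":0,"ay":0,"az":0},{"fingers":-0.5,"x":0,"y":0,"z":0,"ax":0,"ay":0,"az":0}])

```text
clock: 25.83
tcp_pos: [0.5037, 0.0679, 0.0658]
orientation: [1.943, 2.466, -0.002]
contact_force: [-2.5, -8.7, 2.1]
grip_width: 0.0291
gripper_force: 40.9
```

```bash
cat > m.py <<'E'
from h import *
togo([.5074,.0525,.066],13.6); t,M=tool(); print((M.T@r.get_obs()['contact_force']).round(2))
d=grab('wrist'); P=fpts(d); q=(P-t)@M
for nm,lo,hi,a,b in [('tab',.062,.076,.09,.12),('nose',.03,.04,.083,.12),('block',.03,.042,.015,.08)]:
    m=(abs(q[...,1])<.009)&(P[...,2]>lo)&(P[...,2]<hi)&(q[...,0]>a)&(q[...,0]<b); print(nm,np.percentile(q[m][:,0],[5,50,95]).round(4))
E
python3 m.py
```

```text
tcp [0.5037 0.0679 0.0658] yaw 13.53 tilt 0.11 shift [-0.0158  0.     -0.0001] az -0.07
[-7.9  -4.5  -2.07]
tab [0.1052 0.1101 0.1162]
nose [0.0846 0.0964 0.1052]
block [0.0245 0.0439 0.062 ]
```

Emit:
arm_command(rows=[{"fingers":-0.5,"x":0.0005,"y":0,"z":0,"ax":0,"ay":0,"az":0},{"fingers":-0.5,"x":0.0005,"y":0,"z":0,"ax":0,"ay":0,"az":0},{"fingers":-0.5,"x":0.0005,"y":0,"z":0,"ax":0,"ay":0,"az":0},{"fingers":-0.5,"x":0,"y":0,"z":0,"ax":0,"ay":0,"az":0},{"fingers":-0.5,"x":0,"y":0,"z":0,"ax":0,"ay":0,"az":0}])

```text
clock: 26.3
tcp_pos: [0.5034, 0.0688, 0.0658]
orientation: [1.943, 2.466, -0.002]
contact_force: [-1.2, -9.0, 1.6]
grip_width: 0.0295
gripper_force: 40.9
```

```bash
python3 m.py
```

```text
tcp [0.5034 0.0688 0.0658] yaw 13.51 tilt 0.14 shift [-0.0168  0.     -0.0001] az -0.09
[-8.42 -3.31 -1.57]
tab [0.1043 0.1097 0.116 ]
nose [0.0842 0.0957 0.1042]
block [0.0238 0.0432 0.0612]
```

Emit:
arm_command(rows=[{"fingers":-0.5,"x":0.0003,"y":0,"z":0,"ax":0,"ay":0,"az":0},{"fingers":-0.5,"x":0,"y":0,"z":0,"ax":0,"ay":0,"az":0},{"fingers":-0.5,"x":0,"y":0,"z":0,"ax":0,"ay":0,"az":0},{"fingers":-0.5,"x":0,"y":0,"z":0,"ax":0,"ay":0,"az":0},{"fingers":-0.5,"x":0,"y":0,"z":0,"ax":0,"ay":0,"az":0},{"fingers":-0.5,"x":0,"y":0,"z":0,"ax":0,"ay":0,"az":0},{"fingers":-0.5,"x":0,"y":0,"z":0,"ax":0,"ay":0,"az":0},{"fingers":-0.5,"x":0,"y":0,"z":0,"ax":0,"ay":0,"az":0}])

```text
clock: 27.02
tcp_pos: [0.5034, 0.0689, 0.0658]
orientation: [1.944, 2.465, -0.002]
contact_force: [-1.6, -10.0, 2.0]
grip_width: 0.0293
gripper_force: 40.9
```

```bash
python3 m.py; python3 - <<'E'
from h import *
# side view: in nest frame, tab tops and meter top
c=np.array([.481,.162,0]); a=np.radians(13.6); Rn=np.array([[np.cos(a),np.sin(a)],[-np.sin(a),np.cos(a)]])
for n in('side','top'):
    d=grab(n); P=pts(d); q=P.copy(); q[...,:2]=(P[...,:2]-c[:2])@Rn.T
    for nm,lo,hi,y0,y1 in [('tabs',.064,.076,-.03,.06),('nose/meter',.033,.043,-.03,.105)]:
        m=(abs(q[...,0])<.011)&(q[...,2]>lo)&(q[...,2]<hi)&(q[...,1]>y0)&(q[...,1]<y1)
        h,e=np.histogram(q[m][:,1],np.arange(y0,y1,.003)); print(n,nm,[(round(u*1000),int(b)) for u,b in zip(e,h) if b])
E
```

```text
tcp [0.5034 0.0689 0.0658] yaw 13.5 tilt 0.15 shift [-0.0169  0.     -0.0001] az -0.1
[-9.36 -3.94 -1.99]
tab [0.1042 0.1095 0.1162]
nose [0.0843 0.0957 0.1041]
block [0.0235 0.0429 0.061 ]
side tabs [(9, 2), (18, 1), (21, 3), (24, 2), (27, 6), (30, 6), (33, 5), (36, 6), (39, 6), (42, 4)]
side nose/meter [(-3, 1), (0, 3), (3, 1), (6, 3), (9, 3), (57, 1), (63, 1), (66, 2), (69, 3), (72, 2), (78, 5), (81, 5), (84, 2), (87, 3), (90, 5), (93, 6), (96, 6), (99, 3)]
top tabs [(3, 5), (6, 12), (9, 12), (12, 13), (15, 12), (18, 13), (21, 12), (24, 14), (27, 13), (30, 12), (33, 11), (36, 14), (39, 7)]
top nose/meter [(-15, 1), (-12, 2), (-6, 8), (-3, 8), (0, 9), (3, 9), (45, 12), (48, 10), (51, 12), (54, 15), (57, 10), (60, 13), (63, 13), (66, 10), (69, 13), (72, 12), (75, 13), (78, 12), (81, 10), (84, 9), (87, 13), (90, 11), (93, 11), (96, 10), (99, 12)]
```

Stack is closed from y = 4 to 41 mm, the meter is in place, and the axial push is about 9 N, which puts the nose at roughly 4 mm. I'm handing in.

```bash
python3 -c "
from bench import r
print(r.hand_in())"
```

```text
the job is handed in; nothing more can be done
None
```

I handed the job in with three spacers standing in the gap and the fourth left in the rack. The gripper is holding the pusher's handle with about 9 N of push, and I estimate the nose is pressed back about 4 mm; the hand-in gave no verdict, and I viewed 12 pictures, over the limit of 10.

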